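Load the drying rack in stud order

TASK

Load the three turned wooden blanks into the leaning pockets of the drying rack, one at a time in stud order: first the short dome-topped blank into the pocket marked with one stud, then the vase with the flared lip into the two-stud pocket, then the tall ball-headed skittle into the three-stud pocket. Put each in foot first, lower it in the grip all the way to the pocket floor before letting go (do not drop it in), and leave it resting on its foot down in the pocket. Do not shift or knock over the paint things standing about.

Things in the scene. Friction and masses are not known exactly. Their poses are not given: they have to be found in the camera images.
- short_blank: Plain turned wood, stands upright on a round foot 46 mm across and 50 high (same on all three). Origin: centre of the underside, z up along its axis. Light (about 80 g) and sturdy: grip it firmly or it swings when tilted. 106 mm tall: above the foot a straight barrel 36 mm across (from 54 to 92 mm) with a domed top. A good grip is 76 mm up.
- vase_blank: Plain turned wood, stands upright on a round foot 46 mm across and 50 high (same on all three). Origin: centre of the underside, z up along its axis. Light (about 80 g) and sturdy: grip it firmly or it swings when tilted. 130 mm tall: above the foot it narrows to a straight neck 32 mm across (from 66 to 112 mm), then flares to a flat-topped lip 48 mm across. A good grip is 90 mm up.
- skittle_blank: Plain turned wood, stands upright on a round foot 46 mm across and 50 high (same on all three). Origin: centre of the underside, z up along its axis. Light (about 80 g) and sturdy: grip it firmly or it swings when tilted. 160 mm tall: above the foot it tapers to a straight neck 29 mm across (from 83 to 125 mm) under a ball head 39 mm across. A good grip is 104 mm up.
- pocket1: Leaning square wooden pocket on the rack, told by one dark steel stud (20 mm across) on the flat ledge just behind it. Inside 53 x 53 mm, 48 deep, walls 8. Origin: centre of the pocket floor (42 mm above the table). z: pocket axis, out of the mouth, leaning 30 degrees from vertical to the robot side; y: level, along the row; x: up the slope. Pockets stand 120 mm apart in any order.
- pocket2: Leaning square wooden pocket on the rack, told by two dark steel studs on the flat ledge just behind it. Inside 53 x 53 mm, 48 deep, walls 8. Origin: centre of the pocket floor (42 mm above the table). z: pocket axis, out of the mouth, leaning 30 degrees from vertical to the robot side; y: level, along the row; x: up the slope. Pockets stand 120 mm apart in any order.
- pocket3: Leaning square wooden pocket on the rack, told by three dark steel studs on the flat ledge just behind it. Inside 53 x 53 mm, 48 deep, walls 8. Origin: centre of the pocket floor (42 mm above the table). z: pocket axis, out of the mouth, leaning 30 degrees from vertical to the robot side; y: level, along the row; x: up the slope. Pockets stand 120 mm apart in any order.
- rack: Fixed plywood base board of the drying rack, 200 x 380 x 12 mm, carrying the three pocket stands; the stands with their ledges (50 mm high above the board, plus 7 mm studs) and the pocket rims reach at most 105 mm above the table. Origin at the centre of the underside, y along the row of pockets.
- paint_tub: Bystander, loose: white paint tub with an orange band and lid, 110 mm across, 115 tall. Origin at the centre of its underside.
- glue_bottle: Bystander, loose: blue squeeze bottle with a pointed nozzle, 56 mm across, 125 tall. Origin at the centre of its underside.
- saucer: Bystander, loose: small white saucer, 80 mm across, 16 tall. Origin at the centre of its underside.
- brush: Bystander, loose: paint brush lying on the table, 180 mm long. Origin at about the middle of its length.
- brush_jar: Bystander, loose: glass jar with brushes standing in it, 80 mm across, about 185 tall. Origin at the centre of its underside.
There are look-alikes about, which are no part of the job. What is shaped like the skittle_blank but green or red is not meant.

How it is judged:
By the outcome, as a careful person would: the job done as asked, in the order asked, and still so for the second after the job is handed in, with the robot touching nothing.
It also fails if it takes over 72 s, if anything falls off the work surface, if the arm or the gripper's body presses on something with over 40 N, if the wrist force passes 120 N, or if a joint passes its speed limit or range.

ROBOT

A 6-joint arm with a two-finger parallel gripper is mounted at the origin on the work surface. World frame = base frame: x ahead of the robot, y to its left, z up, the work surface at z = 0. Lengths are in m, angles in rad, forces in N, time in s.
With the tool pointing down it reaches from about 0.3 to 0.825 m from the base axis. Payload 5.4 kg.
Tool frame: the origin (TCP) lies at the very end of the fingers, on their centre line; the grasp point (between the pads) lies 19 mm behind it; z points along the fingers, y is the line along which they close (so a half turn about z gives the same grasp; the last joint's range is limited). The gripper opens to 92 mm and grips with 3 to 60 N. Pads are 20 mm wide; open, the fingers measure 128 mm over their backs; the gripper's body (75 mm by 189 mm) begins 69 mm behind the grasp point.
Start: joints at [1.008, 0.158, 1.597, -0, 1.386, -0.21], TCP at [0.199, 0.54, 0.215] pointing down, gripper open.
Joint ranges: [-2.91, 2.91], [-0.94, 2.29], [0.18, 2.7], [-1.29, 4.43], [0.17, 2.64], [-3, 3]. Speed limits (rad/s): [2.57, 2.57, 3.14, 3.14, 3.14, 3.14].

INTERFACE

Orientations are given as a 3x3 rotation matrix whose columns are the frame's x, y, z axes.
In Python, from workcell import observe, snapshot, camera_model, job_done, look_for, outline_of gives the robot as it stands.
- The arm moves only by the tool servo_tool, never from a script. Its argument "series" is a list of rows, each a list of 7 numbers: the shift along the tool's x, y, z normalised to -1 to 1, where 1 is 500 mm, then the turn, a rotation vector about the tool's x, y, z normalised to -1 to 1, where 1 is pi rad, then the opening in per cent of the stroke, from 0 (shut) to 100 (fully open). In form: [[x, y, z, wx, wy, wz, jaw], ...]. A call has exactly 8 rows; each row shifts and turns the commanded pose from where the row before left it, along the tool's axes as they then stand; what a row does not reach is not made up. A row lasts 1/8 s, in which the tool goes at most 62.5 mm and 10.7 degrees, less where a joint would pass 70% of its speed; a pose out of reach is approached as far as the arm can. A call with a number of a shift or a turn outside -1 to 1 is refused whole. A call with a gripper value outside its range is refused whole. The fingers move at their own pace and stop on an object; "grip_force" is the grip in N (left out, the last holds). Time passes only in rows, so rows that do not move let the fingers close, or fill a call up. It gives the time, the measured TCP pose, the force, the opening and the grip force at its end, in the units of the state.
- observe(): the state, without advancing time (a new reading comes with each control period).
- snapshot(name): name is "side" or "top"; returns the picture (480x640x3 uint8, red, green, blue); there is no depth.
- camera_model(name): a dict with "vfov" (degrees; the focal length in pixels is half the picture's height over the tangent of half this angle, whatever the lens; pixels are square), "cx", "cy" (the principal point, pixels), "R" (3x3) and "t" (3): a world point X has camera coordinates R X + t. Camera axes: x right, y down, z forward; pixel columns grow to the right and rows downward; lengths in m; the calibration is good to about 2 mm. A picture is of the moment at which its call begins. camera_model takes no time and is no camera call.
- job_done(): hands the job in; it is judged then, once.
Trained networks look in the newest picture that a camera, given by its name, has taken for a name from the list of things; names that differ only in an ending like _2 or _b are one class to them, and where a whole thing is asked for, a point or a joint stands for the part that bears it (a point fixed in the world has none). Each returns a list of dicts, best first, with "confidence" (0 to 1); they miss things now and then, are a little off and sometimes report something else, mostly with a low value. They report only what shows in the picture. A call takes as long as a camera call. They do not tell look-alikes from the thing itself.
- look_for(camera, target): "position" ([column, row] in pixels, amid what is visible of it).
- outline_of(camera, target): "region" (480x640 bool, what is visible of it) and "position" ([column, row] in pixels, amid what is visible of it).
The state is a dict: "t": time; "joints": joint angles; "joint_velocities": joint speeds; "joint_torque": joint torques, N m; "tcp_pos": TCP position; "ee_rot": TCP orientation; "force": force on the tool from outside, world axes, zero at the start; "moment": the same for the moment, N m; "width": finger opening in m; "grip_force": force on a finger pad.
Only numpy, scipy, OpenCV 4.12 (cv2) and the standard library are available. Lean on these libraries where they do the work, as an engineer would, in place of code of your own. Each camera call takes 0.05 s, during which the arm holds its last target. There are 200 camera calls.

## Working session

There is one attempt and no reset: what is moved stays moved. The work goes in short steps, Python scripts to look and compute and a tool call to move; the robot and the scene stay as the last step left them, time stands still between calls to the robot, and variables do not carry over. Pictures are saved under pics/ and viewed, at most 10 in all, crops included, and the job is handed in when it is done.

Besides the shell and the picture viewer there is one more tool, called as name(argument=value, ...), one argument or row to a line, values as JSON. servo_tool: Moves the arm, as the interface text tells. Its arguments: {"type":"object","properties":{"series":{"type":"array"},"grip_force":{"type":"number"}},"required":["series"]}

```bash
mkdir -p pics; ls; python3 - <<'E'
from workcell import *
import cv2, numpy as np
for n in("top","side"):
    im=snapshot(n); cv2.imwrite(f"pics/{n}0.png",im[:,:,::-1])
    m=camera_model(n); print(n,{k:np.round(v,4).tolist() for k,v in m.items() if not isinstance(v,str)})
s=observe(); print({k:np.round(v,3).tolist() for k,v in s.items()})
E
```

```text
pics
top {'vfov': 50.8859, 'cx': 317.4498, 'cy': 234.5484, 'R': [[0.0073, -1.0, 0.0051], [-0.9929, -0.0078, -0.1191], [0.1191, -0.0042, -0.9929]], 't': [-0.045, 0.5389, 1.0074]}
side {'vfov': 55.537, 'cx': 320.2364, 'cy': 239.9804, 'R': [[0.7846, -0.6199, -0.0154], [-0.3474, -0.4188, -0.839], [0.5136, 0.6636, -0.544]], 't': [-0.4325, 0.2381, 0.8088]}
{'t': 0.1, 'joints': [1.008, 0.159, 1.598, -0.0, 1.386, -0.21], 'joint_velocities': [-0.002, -0.004, -0.002, -0.0, 0.001, -0.001], 'joint_torque': [0.0, -38.65, -32.296, 0.07, 0.034, -0.0], 'tcp_pos': [0.198, 0.539, 0.214], 'ee_rot': [[-0.938, 0.345, -0.001], [0.345, 0.938, -0.001], [0.0, -0.002, -1.0]], 'force': [0.257, 0.172, -0.978], 'moment': [0.047, 0.005, 0.067], 'grip_force': 0.0, 'width': 0.092}
```

View pics/top0.png

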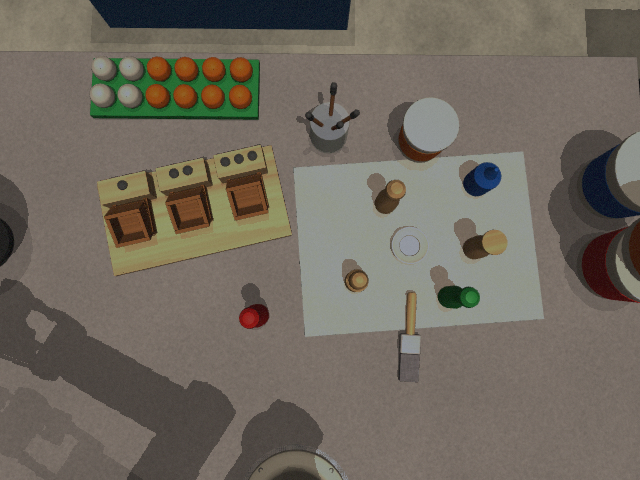

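View pics/side0.png

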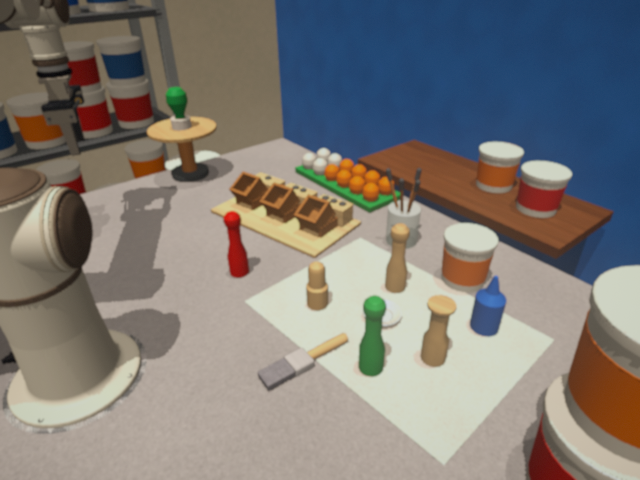

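The top view shows pockets 1, 2 and 3 from left to right, with mouths at about (130,232), (190,213) and (249,202). The short blank is at (357,281), the skittle at (390,197) and the vase at (486,244). The look-alikes are red at (254,316) and green at (460,297). Next I'll fit models to the outlines.

```bash
cat >h.py <<'E'
from workcell import *
import numpy as np, cv2
from scipy.optimize import least_squares
PROF={'short_blank':[(0,23),(50,23),(54,18),(92,18),(100,14),(106,3)],
'vase_blank':[(0,23),(50,23),(66,16),(112,16),(124,24),(130,24)],
'skittle_blank':[(0,23),(50,23),(83,14.5),(125,14.5),(131,14.5),(141,19.5),(150,17),(160,3)]}
def proj(cam,X):
    m=camera_model(cam); c=np.atleast_2d(X)@np.array(m['R']).T+m['t']
    f=240/np.tan(np.radians(m['vfov'])/2)
    return c[:,:2]/c[:,2:]*f+[m['cx'],m['cy']]
def sil(cam,name,xy,R=np.eye(3),o=None):
    a=np.linspace(0,2*np.pi,32); im=np.zeros((480,640),np.uint8)
    P=[(z,r) for z,r in PROF[name]]
    for (z0,r0),(z1,r1) in zip(P,P[1:]):
        p=np.vstack([np.c_[r*np.cos(a),r*np.sin(a),0*a+z]/1000 for z,r in((z0,r0),(z1,r1))])@R.T+[*xy,0]
        h=cv2.convexHull((proj(cam,p)*16).astype(np.int32)); cv2.fillConvexPoly(im,h,1,shift=4)
    return im>0
def cen(m): return np.argwhere(m).mean(0)[::-1]
def ray(cam,px,z):
    m=camera_model(cam);f=240/np.tan(np.radians(m['vfov'])/2);R=np.array(m['R'])
    d=R.T@[(px[0]-m['cx'])/f,(px[1]-m['cy'])/f,1]; c=-R.T@np.array(m['t'])
    return c+d*(z-c[2])/d[2]
E
python3 - <<'E'
from h import *
for n in("top","side"): snapshot(n); print({k:v for k,v in camera_model(n).items() if k not in('R','t')})
g={'short_blank':(357,281),'vase_blank':(486,244),'skittle_blank':(390,197)}
for n in g:
    M={}
    for c in("top","side"):
        M[c]=outline_of(c,n); print(n,c,[(np.round(d['position']).tolist(),round(d['confidence'],2),int(d['region'].sum())) for d in M[c]])
    x0=ray("top",g[n],.06)[:2]
    for c in M:
        ref=cen(sil(c,n,x0)); M[c]=min(M[c],key=lambda d:np.hypot(*(cen(d['region'])-ref)),default=None)
    M={c:d for c,d in M.items() if d}
    r=lambda cs:least_squares(lambda p:np.hstack([cen(sil(c,n,p))-cen(M[c]['region']) for c in cs]),x0,diff_step=.01).x
    for cs in (list(M),*[[c] for c in M]):
        p=r(cs); print(cs,p.round(4),[round((sil(c,n,p)&M[c]['region']).sum()/(sil(c,n,p)|M[c]['region']).sum(),2) for c in M])
for n in("rack","pocket1","pocket2","pocket3"):
    for c in("top","side"): 
        for d in outline_of(c,n)[:3]: print(n,c,np.round(d['position'],1),d['confidence'],d['region'].sum())
for n in("paint_tub","glue_bottle","saucer","brush","brush_jar"):
    d=look_for("top",n); print(n,[(np.round(ray("top",e['position'],.06)[:2],3),round(e['confidence'],2)) for e in d[:2]])
t=snapshot("top");
cv2.imwrite("pics/crop1.png",cv2.resize(t[140:280,90:290,::-1],None,fx=4,fy=4,interpolation=cv2.INTER_CUBIC))
t=snapshot("side");
cv2.imwrite("pics/crop2.png",cv2.resize(t[160:260,205:365,::-1],None,fx=5,fy=5,interpolation=cv2.INTER_CUBIC))
E
```

```text
{'vfov': 50.885900691979096, 'cx': 317.4497714942836, 'cy': 234.54842069425735}
{'vfov': 55.53702733993539, 'cx': 320.2364419794775, 'cy': 239.98040971557947}
short_blank top [([354.0, 284.0], 0.83, 387)]
short_blank side [([315.0, 289.0], 0.69, 873)]
['top', 'side'] [ 0.4457 -0.1213] [np.float64(0.8), np.float64(0.85)]
['top'] [ 0.4443 -0.1207] [np.float64(0.82), np.float64(0.83)]
['side'] [ 0.4479 -0.1208] [np.float64(0.79), np.float64(0.87)]
vase_blank top [([211.0, 232.0], 0.69, 8051), ([487.0, 248.0], 0.56, 976)]
vase_blank side [([437.0, 332.0], 0.84, 1678)]
['top', 'side'] [ 0.5178 -0.3712] [np.float64(0.94), np.float64(0.91)]
['top'] [ 0.5168 -0.3713] [np.float64(0.95), np.float64(0.91)]
['side'] [ 0.5191 -0.3706] [np.float64(0.89), np.float64(0.91)]
skittle_blank top [([393.0, 194.0], 0.96, 710), ([253.0, 317.0], 0.72, 606), ([246.0, 199.0], 0.7, 1491), ([454.0, 298.0], 0.57, 754)]
skittle_blank side [([397.0, 262.0], 0.89, 1251), ([235.0, 251.0], 0.89, 1147), ([375.0, 338.0], 0.69, 1794)]
['top', 'side'] [ 0.6139 -0.1845] [np.float64(0.93), np.float64(0.93)]
['top'] [ 0.612
[... 361 characters left out ...]
1 side [246.2 186.7] 0.59 873
pocket2 top [250.9 197.7] 0.86 1471
pocket2 top [126. 224.] 0.83 1659
pocket2 top [189.2 210.9] 0.7 1608
pocket2 side [277.  197.5] 0.96 923
pocket2 side [316.1 213.7] 0.89 992
pocket2 side [246.2 186.7] 0.59 873
pocket3 top [250.9 197.7] 0.86 1471
pocket3 top [126. 224.] 0.83 1659
pocket3 top [189.2 210.9] 0.7 1608
pocket3 side [277.  197.5] 0.96 923
pocket3 side [316.1 213.7] 0.89 992
pocket3 side [246.2 186.7] 0.59 873
paint_tub [(array([ 0.747, -0.267]), 0.81), (array([0.611, 0.103]), 0.57)]
glue_bottle [(array([ 0.648, -0.373]), 0.9)]
saucer [(array([ 0.515, -0.223]), 0.62)]
brush [(array([ 0.317, -0.221]), 0.89)]
brush_jar [(array([ 0.767, -0.06 ]), 0.56)]
```

View pics/crop1.png

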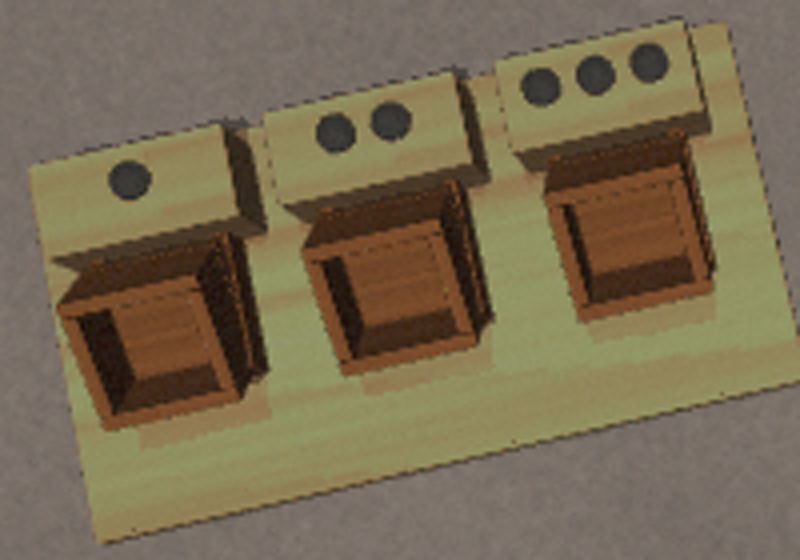

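View pics/crop2.png

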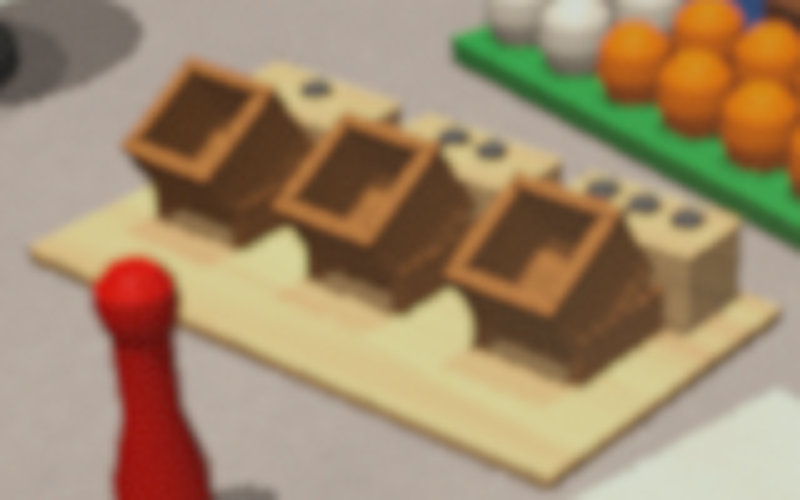

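```bash
cat > rack.py <<'E'
from h import *
T=[[(60,307),(200,277),(243,400),(107,430)],[(303,252),(440,222),(480,343),(343,375)],[(547,196),(683,165),(714,290),(583,322)]]
S=[[(190,60),(275,97),(205,183),(125,147)],[(350,115),(438,157),(365,245),(275,200)],[(525,177),(623,213),(548,315),(447,272)]]
px={'top':(np.array(T)+.5)/4-.5+[90,140],'side':(np.array(S)+.5)/5-.5+[205,160]}
C=np.array([(1,1),(1,-1),(-1,-1),(-1,1)])*.0345
def frame(yaw):
    a=np.radians(30);R=np.array([[np.cos(a),0,-np.sin(a)],[0,1,0],[np.sin(a),0,np.cos(a)]])
    c,s=np.cos(yaw),np.sin(yaw); return np.array([[c,-s,0],[s,c,0],[0,0,1]])@R
def org(p): 
    return [np.array([p[0],p[1],.042+(p[3] if len(p)>3 else 0)])+frame(p[2])[:,1]*k*.12 for k in(1,0,-1)]
def res(p,cams):
    R=frame(p[2]); return np.hstack([(proj(c,np.c_[C,[.048]*4]@R.T+org(p)[i])-px[c][i]).ravel() for c in cams for i in range(3)])
if __name__=="__main__":
  for cams in(['top','side'],['top'],['side']):
    for p0 in([.6,.25,.2],[.6,.25,.2,0]):
      r=least_squares(res,p0,args=(cams,)); print(cams,r.x.round(4),'rms',np.sqrt((r.fun**2).mean()).round(2))
  p=least_squares(res,[.6,.25,.2],args=(['top','side'],)).x
  print(np.round(org(p),4),frame(p[2]).round(4).tolist())
E
python3 rack.py
```

```text
['top', 'side'] [0.5948 0.2189 0.2352] rms 1.05
['top', 'side'] [ 0.5958  0.2207  0.2362 -0.0042] rms 0.88
['top'] [0.5944 0.22   0.2374] rms 0.55
['top'] [ 0.5952  0.2213  0.2376 -0.0052] rms 0.51
['side'] [0.5933 0.2134 0.2273] rms 1.05
['side'] [ 0.6058  0.2339  0.2402 -0.0126] rms 0.96
[[0.5668 0.3356 0.042 ]
 [0.5948 0.2189 0.042 ]
 [0.6227 0.1022 0.042 ]] [[0.8422, -0.2331, -0.4862], [0.2018, 0.9725, -0.1165], [0.5, 0.0, 0.866]]
```

```bash
cat > plan.py <<'E'
from rack import *
from scipy.spatial.transform import Rotation as Ro
YAW=.236; P=dict(zip((1,2,3),org([.595,.2195,YAW])))
RP=frame(YAW)@np.diag([-1,1,-1])                     # tool in pocket: y along row
c,s=np.cos(YAW),np.sin(YAW); RD=np.array([[c,-s,0],[s,c,0],[0,0,1]])@np.diag([-1.,1,-1])
def inp(k,u,dx=0,dy=0): return P[k]+frame(YAW)@[dx,dy,u]     # point on pocket axis
def plan(way,start=None):
    """way: (pos,R,rows,jaw%) ; prints rounded rows, starting from the measured pose"""
    o=observe(); p,R=(np.array(o['tcp_pos']),np.array(o['ee_rot'])) if start is None else start
    n=0
    for q,Q,k,j in way:
        for i in range(k):
            d=R.T@((np.array(q)-p)/(k-i))/.5; w=Ro.from_matrix(R.T@Q).as_rotvec()/(k-i)/np.pi
            d,w=d.round(3),w.round(3)
            if np.linalg.norm(d)>.125 or np.linalg.norm(w)>.0594: print("TOO FAST")
            print([*map(float,d),*map(float,w),j],end=',\n' if n%8==7 else ',')
            if n%8==7: print()
            p=p+R@d*.5; R=R@Ro.from_rotvec(w*np.pi).as_matrix(); n+=1
    print('rows',n,'end',p.round(4),R.round(3).tolist())
E
python3 - <<'E'
from plan import *
b=np.array([.4457,-.121,0])
plan([([.34,.2,.24],RD,8,100),(b+[0,0,.15],RD,8,100),(b+[0,0,.057],RD,3,100),(b+[0,0,.057],RD,5,10)])
E
```

```text
[-0.062, -0.067, -0.006, 0.0, 0.0, -0.023, 100],[-0.058, -0.072, -0.006, 0.0, 0.0, -0.023, 100],[-0.052, -0.076, -0.006, 0.0, 0.0, -0.024, 100],[-0.046, -0.079, -0.007, 0.0, 0.0, -0.023, 100],[-0.04, -0.083, -0.006, 0.0, 0.0, -0.024, 100],[-0.034, -0.085, -0.007, 0.0, 0.0, -0.023, 100],[-0.028, -0.088, -0.006, 0.0, 0.0, -0.024, 100],[-0.022, -0.09, -0.007, 0.0, 0.0, -0.023, 100],

[-0.007, -0.084, 0.023, 0.0, 0.0, -0.0, 100],[-0.007, -0.084, 0.022, 0.0, 0.0, -0.0, 100],[-0.007, -0.084, 0.023, 0.0, 0.0, -0.0, 100],[-0.007, -0.084, 0.022, 0.0, 0.0, -0.0, 100],[-0.007, -0.084, 0.023, 0.0, 0.0, -0.0, 100],[-0.007, -0.084, 0.022, 0.0, 0.0, -0.0, 100],[-0.007, -0.085, 0.023, 0.0, 0.0, -0.0, 100],[-0.007, -0.084, 0.022, 0.0, 0.0, -0.0, 100],

[0.0, -0.0, 0.062, 0.0, 0.0, -0.0, 100],[0.0, -0.0, 0.062, 0.0, 0.0, -0.0, 100],[0.0, -0.0, 0.062, 0.0, 0.0, -0.0, 100],[0.0, -0.0, 0.0, 0.0, 0.0, -0.0, 10],[0.0, -0.0, 0.0, 0.0, 0.0, -0.0, 10],[0.0, -0.0, 0.0, 0.0, 0.0, -0.0, 10],[0.0, -0.0, 0.0, 0.0, 0.0, -0.0, 10],[0.0, -0.0, 0.0, 0.0, 0.0, -0.0, 10],

rows 24 end [ 0.4457 -0.1208  0.0571] [[-0.973, -0.233, 0.0], [-0.233, 0.973, 0.0], [-0.0, 0.0, -1.0]]
```

servo_tool(
  series=[
    [-0.062, -0.067, -0.006, 0, 0, -0.023, 100],
    [-0.058, -0.072, -0.006, 0, 0, -0.023, 100],
    [-0.052, -0.076, -0.006, 0, 0, -0.024, 100],
    [-0.046, -0.079, -0.007, 0, 0, -0.023, 100],
    [-0.04, -0.083, -0.006, 0, 0, -0.024, 100],
    [-0.034, -0.085, -0.007, 0, 0, -0.023, 100],
    [-0.028, -0.088, -0.006, 0, 0, -0.024, 100],
    [-0.022, -0.09, -0.007, 0, 0, -0.023, 100],
  ],
  grip_force=30,
)

```text
t: 2.25
tcp_pos: [0.3406, 0.1986, 0.2404]
ee_rot: [[-0.972, -0.235, 0.001], [-0.235, 0.972, 0.0], [-0.001, -0.0, -1.0]]
force: [0.2, -0.1, 0.8]
width: 0.0922
grip_force: 0.0
```

servo_tool(
  series=[
    [-0.007, -0.084, 0.023, 0, 0, 0, 100],
    [-0.007, -0.084, 0.022, 0, 0, 0, 100],
    [-0.007, -0.084, 0.023, 0, 0, 0, 100],
    [-0.007, -0.084, 0.022, 0, 0, 0, 100],
    [-0.007, -0.084, 0.023, 0, 0, 0, 100],
    [-0.007, -0.084, 0.022, 0, 0, 0, 100],
    [-0.007, -0.085, 0.023, 0, 0, 0, 100],
    [-0.007, -0.084, 0.022, 0, 0, 0, 100],
  ],
)

```text
t: 3.25
tcp_pos: [0.4461, -0.1224, 0.1499]
ee_rot: [[-0.973, -0.232, 0.001], [-0.232, 0.973, -0.0], [-0.001, -0.0, -1.0]]
force: [0.0, -0.2, 0.4]
width: 0.0919
grip_force: 0.0
```

servo_tool(
  series=[
    [0, 0, 0.062, 0, 0, 0, 100],
    [0, 0, 0.062, 0, 0, 0, 100],
    [0, 0, 0.062, 0, 0, 0, 100],
    [0, 0, 0, 0, 0, 0, 10],
    [0, 0, 0, 0, 0, 0, 10],
    [0, 0, 0, 0, 0, 0, 10],
    [0, 0, 0, 0, 0, 0, 10],
    [0, 0, 0, 0, 0, 0, 10],
  ],
  grip_force=35,
)

```text
t: 4.25
tcp_pos: [0.446, -0.121, 0.0576]
ee_rot: [[-0.973, -0.233, 0.001], [-0.233, 0.973, -0.001], [-0.001, -0.001, -1.0]]
force: [-0.5, 0.6, 1.4]
width: 0.0437
grip_force: 0.0
```

```bash
python3 - <<'E'
from plan import *
o=observe(); print(o['width'],o['grip_force'],np.round(o['force'],1))
p=np.array(o['tcp_pos'])
plan([(p+[0,0,.16],RD,4,10),([.46,.1,.26],RD,5,10),(inp(1,.15+.057),RP,7,10)])
E
```

```text
0.043727904650071675 0.0 [-0.5  0.6  1.4]
[-0.0, -0.0, -0.08, -0.0, 0.0, -0.0, 10],[-0.0, -0.0, -0.08, -0.0, 0.0, -0.0, 10],[-0.0, -0.0, -0.08, -0.0, 0.0, -0.0, 10],[-0.0, -0.0, -0.08, -0.0, 0.0, -0.0, 10],[-0.026, 0.085, -0.017, -0.0, 0.0, -0.0, 10],[-0.026, 0.085, -0.017, -0.0, 0.0, -0.0, 10],[-0.026, 0.084, -0.017, -0.0, 0.0, -0.0, 10],[-0.026, 0.085, -0.017, -0.0, 0.0, -0.0, 10],

[-0.026, 0.084, -0.017, -0.0, 0.0, -0.0, 10],[-0.016, 0.059, 0.011, -0.0, -0.024, -0.0, 10],[-0.015, 0.058, 0.012, -0.0, -0.024, -0.0, 10],[-0.014, 0.059, 0.013, -0.0, -0.024, -0.0, 10],[-0.013, 0.058, 0.014, -0.0, -0.024, -0.0, 10],[-0.012, 0.059, 0.016, -0.0, -0.023, -0.0, 10],[-0.011, 0.058, 0.016, -0.0, -0.024, -0.0, 10],[-0.009, 0.059, 0.017, -0.0, -0.023, -0.0, 10],

rows 16 end [0.4663 0.3122 0.2213] [[-0.843, -0.233, 0.485], [-0.202, 0.973, 0.115], [-0.499, -0.001, -0.867]]
```

servo_tool(
  series=[
    [0, 0, 0, 0, 0, 0, 10],
    [0, 0, 0, 0, 0, 0, 10],
    [0, 0, 0, 0, 0, 0, 10],
    [0, 0, -0.04, 0, 0, 0, 10],
    [0, 0, -0.08, 0, 0, 0, 10],
    [0, 0, -0.08, 0, 0, 0, 10],
    [0, 0, -0.08, 0, 0, 0, 10],
    [0, 0, -0.04, 0, 0, 0, 10],
  ],
  grip_force=35,
)

```text
t: 5.25
tcp_pos: [0.4464, -0.1213, 0.2193]
ee_rot: [[-0.973, -0.233, 0.003], [-0.233, 0.973, -0.002], [-0.002, -0.002, -1.0]]
force: [0.7, -0.6, -1.0]
width: 0.0351
grip_force: 35.0
```

```bash
python3 - <<'E'
from plan import *
o=observe(); print(o['width'],o['grip_force'],np.round(o['force'],1))
plan([([.46,.1,.26],RD,6,10),(inp(1,.13+.057),RP,9,10),(inp(1,.13+.057),RP,1,10)])
E
```

```text
0.03510742854607669 34.97168107889593 [ 0.7 -0.6 -1. ]
[-0.022, 0.071, -0.014, -0.0, 0.0, -0.0, 10],[-0.022, 0.071, -0.014, -0.0, 0.0, -0.0, 10],[-0.021, 0.07, -0.013, -0.0, 0.0, -0.0, 10],[-0.022, 0.071, -0.014, -0.0, 0.0, -0.0, 10],[-0.021, 0.07, -0.013, -0.0, 0.0, -0.0, 10],[-0.022, 0.071, -0.014, -0.001, 0.001, -0.0, 10],[-0.015, 0.045, 0.012, 0.0, -0.019, -0.0, 10],[-0.014, 0.046, 0.013, 0.0, -0.018, -0.0, 10],

[-0.013, 0.045, 0.014, 0.0, -0.019, -0.0, 10],[-0.012, 0.046, 0.015, 0.0, -0.018, -0.0, 10],[-0.011, 0.045, 0.016, 0.0, -0.019, -0.0, 10],[-0.01, 0.046, 0.016, 0.0, -0.018, -0.0, 10],[-0.009, 0.045, 0.017, 0.0, -0.019, -0.0, 10],[-0.008, 0.046, 0.017, 0.0, -0.018, -0.0, 10],[-0.008, 0.045, 0.018, 0.0, -0.019, -0.0, 10],[0.0, 0.0, -0.0, 0.0, 0.0, -0.0, 10],

rows 16 end [0.4762 0.3142 0.2039] [[-0.842, -0.233, 0.486], [-0.201, 0.973, 0.117], [-0.5, 0.001, -0.866]]
```

servo_tool(
  series=[
    [-0.022, 0.071, -0.014, 0, 0, 0, 10],
    [-0.022, 0.071, -0.014, 0, 0, 0, 10],
    [-0.021, 0.07, -0.013, 0, 0, 0, 10],
    [-0.022, 0.071, -0.014, 0, 0, 0, 10],
    [-0.021, 0.07, -0.013, 0, 0, 0, 10],
    [-0.022, 0.071, -0.014, -0.001, 0.001, 0, 10],
    [-0.015, 0.045, 0.012, 0, -0.019, 0, 10],
    [-0.014, 0.046, 0.013, 0, -0.018, 0, 10],
  ],
)

```text
t: 6.25
tcp_pos: [0.4634, 0.1491, 0.2456]
ee_rot: [[-0.966, -0.233, 0.11], [-0.231, 0.972, 0.03], [-0.114, 0.003, -0.993]]
force: [-0.7, -0.3, -0.5]
width: 0.0353
grip_force: 35.0
```

servo_tool(
  series=[
    [-0.013, 0.045, 0.014, 0, -0.019, 0, 10],
    [-0.012, 0.046, 0.015, 0, -0.018, 0, 10],
    [-0.011, 0.045, 0.016, 0, -0.019, 0, 10],
    [-0.01, 0.046, 0.016, 0, -0.018, 0, 10],
    [-0.009, 0.045, 0.017, 0, -0.019, 0, 10],
    [-0.008, 0.046, 0.017, 0, -0.018, 0, 10],
    [-0.008, 0.045, 0.018, 0, -0.019, 0, 10],
    [0, 0, 0, 0, 0, 0, 10],
  ],
)

```text
t: 7.25
tcp_pos: [0.4735, 0.3151, 0.2001]
ee_rot: [[-0.845, -0.235, 0.48], [-0.203, 0.972, 0.118], [-0.494, 0.002, -0.869]]
force: [0.4, -0.7, -0.6]
width: 0.0353
grip_force: 35.0
```

```bash
python3 - <<'E'
from plan import *
o=observe(); print(np.round(o['tcp_pos'],4),o['width'],np.round(o['force'],1),np.round(o['joints'],2))
# picture with overlay of predicted pocket mouth and held blank
g={}
for c in("top","side"):
    im=snapshot(c)[:,:,::-1].copy()
    R=np.array(o['ee_rot'])@np.diag([-1,1,-1]); foot=np.array(o['tcp_pos'])+np.array(o['ee_rot'])[:,2]*.057
    m=sil(c,'short_blank',foot[:2],R) if 0 else None
    a=np.linspace(0,2*np.pi,40)
    for z,r in((0,.023),(.05,.023),(.092,.018)):
        q=proj(c,np.c_[r*np.cos(a),r*np.sin(a),0*a+z]@R.T+foot); cv2.polylines(im,[(q*16).astype(np.int32)],True,(255,0,0),1,cv2.LINE_AA,4)
    for k in P:
        q=proj(c,np.c_[C,[.048]*4]@frame(YAW).T+P[k]); cv2.polylines(im,[(q*16).astype(np.int32)],True,(0,255,0),1,cv2.LINE_AA,4)
    x,y=((70,140) if c=="top" else (190,100)); g[c]=cv2.resize(im[y:y+150,x:x+200],None,fx=4,fy=4,interpolation=cv2.INTER_CUBIC)
cv2.imwrite("pics/ov1.png",cv2.resize(np.vstack([g['top'],g['side']]),(400*1,600)))
cv2.imwrite("pics/ov2.png",g['side'])
E
```

```text
[0.4735 0.3151 0.2001] 0.03526570876881644 [ 0.4 -0.7 -0.6] [ 0.43 -0.2   2.07 -0.13  0.77 -1.31]
```

View pics/ov2.png

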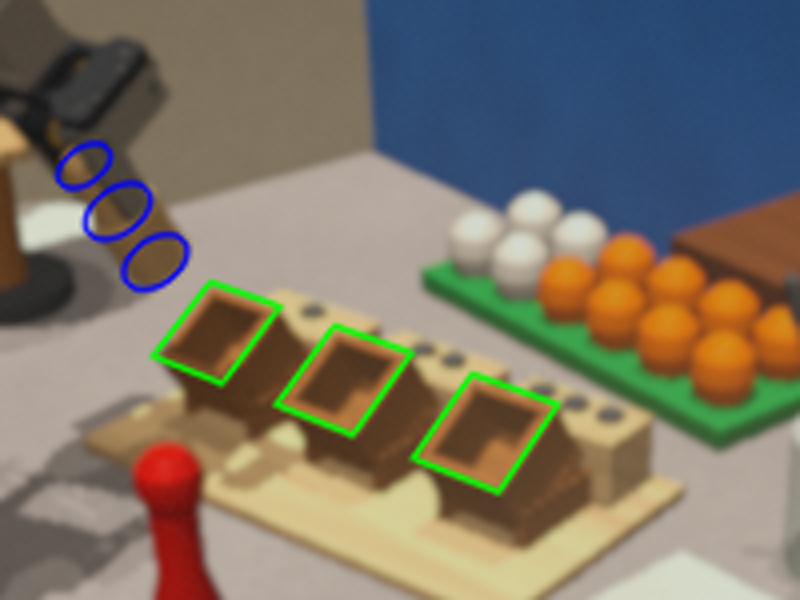

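The side view shows the blank held along the pocket axis, with its foot near (155,265), and the modelled rims lie on the real ones. I'll start inserting.

```bash
python3 - <<'E'
from plan import *
plan([(inp(1,.062+.057),RP,4,10),(inp(1,.06+.057),RP,4,10),(inp(1,.022+.057),RP,7,10),(inp(1,.02+.057),RP,1,10)])
E
```

```text
[-0.001, -0.0, 0.033, 0.0, -0.0, -0.0, 10],[-0.001, -0.0, 0.033, 0.0, -0.0, -0.0, 10],[-0.001, -0.0, 0.034, 0.0, -0.001, -0.0, 10],[-0.001, -0.001, 0.033, 0.001, -0.0, -0.001, 10],[0.0, 0.0, 0.001, -0.0, -0.0, 0.0, 10],[0.0, 0.0, 0.001, -0.0, -0.0, 0.0, 10],[0.0, 0.0, 0.001, -0.0, -0.0, 0.0, 10],[0.0, 0.0, 0.001, -0.0, -0.0, 0.0, 10],

[0.0, 0.0, 0.011, -0.0, -0.0, 0.0, 10],[0.0, 0.0, 0.011, -0.0, -0.0, 0.0, 10],[0.0, 0.0, 0.011, -0.0, -0.0, 0.0, 10],[0.0, 0.0, 0.011, -0.0, -0.0, 0.0, 10],[0.0, 0.0, 0.011, -0.0, -0.0, 0.0, 10],[0.0, 0.0, 0.011, -0.0, -0.0, 0.0, 10],[0.0, 0.0, 0.01, -0.0, -0.0, 0.0, 10],[0.0, 0.0, 0.004, -0.0, -0.0, 0.0, 10],

rows 16 end [0.5296 0.3269 0.109 ] [[-0.842, -0.234, 0.486], [-0.204, 0.972, 0.115], [-0.5, -0.002, -0.866]]
```

View pics/ov1.png

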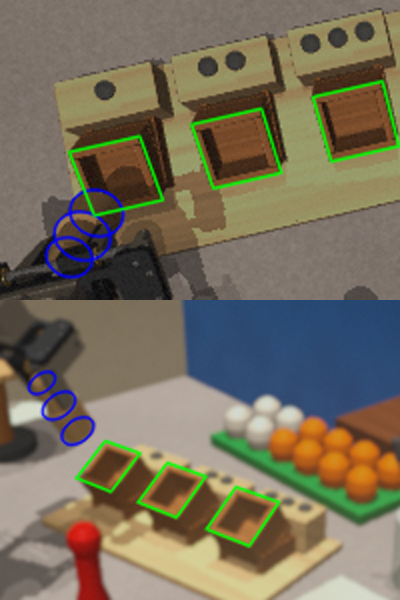

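The top view also shows the pocket rims matching the model.

servo_tool(
  series=[
    [-0.001, 0, 0.033, 0, 0, 0, 10],
    [-0.001, 0, 0.033, 0, 0, 0, 10],
    [-0.001, 0, 0.034, 0, -0.001, 0, 10],
    [-0.001, -0.001, 0.033, 0.001, 0, -0.001, 10],
    [0, 0, 0, 0, 0, 0, 10],
    [0, 0, 0, 0, 0, 0, 10],
    [0, 0, 0, 0, 0, 0, 10],
    [0, 0, 0, 0, 0, 0, 10],
  ],
)

```text
t: 8.35
tcp_pos: [0.5097, 0.3226, 0.1464]
ee_rot: [[-0.841, -0.234, 0.488], [-0.203, 0.972, 0.116], [-0.502, -0.001, -0.865]]
force: [-0.3, 0.6, -1.0]
width: 0.0354
grip_force: 35.0
```

```bash
cat >>plan.py <<'E'
def rel(k):
    o=observe();R=frame(YAW);print('tcp in pocket mm',((np.array(o['tcp_pos'])-P[k])@R*1000).round(1),'force in pocket',(np.array(o['force'])@R).round(1),'rotvec',Ro.from_matrix(RP.T@np.array(o['ee_rot'])).as_rotvec().round(3),'w',round(o['width'],4),'t',o['t'])
E
python3 - <<'E'
from plan import *
rel(1)
plan([(inp(1,.022+.057),RP,7,10),(inp(1,.02+.057),RP,1,10)])
E
```

```text
tcp in pocket mm [  1.2   0.2 119.8] force in pocket [-0.7  0.6 -0.8] rotvec [ 0.001 -0.002 -0.   ] w 0.0354 t 8.35
[0.0, -0.0, 0.012, -0.0, 0.0, 0.0, 10],[0.0, -0.0, 0.012, -0.0, 0.0, 0.0, 10],[0.001, -0.0, 0.012, -0.0, 0.0, 0.0, 10],[0.0, -0.0, 0.011, -0.0, 0.0, 0.0, 10],[0.001, -0.0, 0.012, -0.0, 0.0, 0.0, 10],[0.0, -0.0, 0.011, -0.0, 0.0, 0.0, 10],[0.001, -0.0, 0.012, -0.0, 0.001, 0.0, 10],[-0.0, -0.0, 0.004, -0.0, -0.0, 0.0, 10],

rows 8 end [0.5294 0.3273 0.1084] [[-0.842, -0.234, 0.485], [-0.203, 0.972, 0.116], [-0.499, -0.001, -0.867]]
```

servo_tool(
  series=[
    [0.001, 0, 0.012, 0, 0, 0, 10],
    [0.001, 0, 0.012, 0, 0, 0, 10],
    [0, 0, 0.012, 0, 0, 0, 10],
    [0, 0, 0.011, 0, 0, 0, 10],
    [0, 0, 0.012, 0, 0, 0, 10],
    [0, 0, 0.011, 0, 0, 0, 10],
    [0, 0, 0.012, 0, 0, 0, 10],
    [0, 0, 0.004, 0, 0, 0, 10],
  ],
)

```text
t: 9.35
tcp_pos: [0.5297, 0.3272, 0.1074]
ee_rot: [[-0.842, -0.234, 0.487], [-0.203, 0.972, 0.116], [-0.5, -0.001, -0.866]]
force: [-0.6, -0.0, -1.2]
width: 0.035
grip_force: 35.0
```

```bash
python3 -c "
from plan import *
rel(1)"
```

```text
tcp in pocket mm [-0.5 -0.  75.8] force in pocket [-1.1  0.1 -0.7] rotvec [ 0.001 -0.    -0.   ] w 0.035 t 9.35
```

servo_tool(
  series=[
    [0, 0, 0.01, 0, 0, 0, 10],
    [0, 0, 0.01, 0, 0, 0, 10],
    [0, 0, 0.008, 0, 0, 0, 10],
    [0, 0, 0.003, 0, 0, 0, 10],
    [0, 0, 0.003, 0, 0, 0, 10],
    [0, 0, 0.002, 0, 0, 0, 10],
    [0, 0, 0, 0, 0, 0, 10],
    [0, 0, 0, 0, 0, 0, 10],
  ],
)

```text
t: 10.35
tcp_pos: [0.5384, 0.3294, 0.0924]
ee_rot: [[-0.841, -0.234, 0.487], [-0.203, 0.972, 0.116], [-0.501, -0.001, -0.865]]
force: [0.1, -0.1, -1.2]
width: 0.0356
grip_force: 35.0
```

```bash
python3 -c "
from plan import *
rel(1)"
```

```text
tcp in pocket mm [-0.2  0.1 58.3] force in pocket [-0.5 -0.1 -1.1] rotvec [ 0.001 -0.001 -0.   ] w 0.0356 t 10.35
```

Still no contact; creep down further.

servo_tool(
  series=[
    [0, 0, 0.002, 0, 0, 0, 10],
    [0, 0, 0.001, 0, 0, 0, 10],
    [0, 0, 0.001, 0, 0, 0, 10],
    [0, 0, 0.001, 0, 0, 0, 10],
    [0, 0, 0.001, 0, 0, 0, 10],
    [0, 0, 0, 0, 0, 0, 10],
    [0, 0, 0, 0, 0, 0, 10],
    [0, 0, 0, 0, 0, 0, 10],
  ],
)

```text
t: 11.35
tcp_pos: [0.5394, 0.3299, 0.0916]
ee_rot: [[-0.841, -0.234, 0.487], [-0.203, 0.972, 0.116], [-0.501, -0.002, -0.866]]
force: [-18.9, -5.9, 21.3]
width: 0.0353
grip_force: 35.0
```

```bash
python3 -c "
from plan import *
rel(1)"
```

```text
tcp in pocket mm [ 0.4  0.4 57.1] force in pocket [-6.4 -1.4 28.4] rotvec [ 0.001 -0.001 -0.001] w 0.0353 t 11.35
```

servo_tool(
  series=[
    [0, 0, -0.002, 0, 0, 0, 10],
    [0, 0, 0, 0, 0, 0, 70],
    [0, 0, 0, 0, 0, 0, 70],
    [0, 0, 0, 0, 0, 0, 70],
    [0, 0, 0, 0, 0, 0, 70],
    [0, 0, -0.04, 0, 0, 0, 70],
    [0, 0, -0.08, 0, 0, 0, 70],
    [0, 0, -0.1, 0, 0, 0, 70],
  ],
)

```text
t: 12.35
tcp_pos: [0.4848, 0.3163, 0.1857]
ee_rot: [[-0.842, -0.233, 0.486], [-0.203, 0.972, 0.115], [-0.499, -0.001, -0.867]]
force: [-0.4, 0.8, -0.1]
width: 0.0646
grip_force: 0.0
```

```bash
python3 - <<'E'
from plan import *
rel(1)
b=np.array([.5175,-.371,0])
plan([(inp(1,.215),RP,1,100),([.47,.1,.27],RD,7,100),([.49,-.13,.25],RD,8-3,100),(b+[0,0,.17],RD,6,100),(b+[0,0,.071],RD,5,100)])
im=snapshot("side"); cv2.imwrite("pics/s1.png",cv2.resize(im[120:280,180:400,::-1],None,fx=3,fy=3))
E
```

```text
tcp in pocket mm [-1.300e+00 -1.000e-01  1.667e+02] force in pocket [-0.3  0.9  0. ] rotvec [ 0.002  0.001 -0.   ] w 0.0646 t 12.35
[-0.003, 0.0, -0.097, -0.0, -0.0, 0.0, 100],[0.005, -0.059, -0.016, -0.0, 0.024, -0.0, 100],[0.006, -0.059, -0.016, -0.0, 0.024, -0.0, 100],[0.007, -0.059, -0.015, -0.0, 0.024, -0.0, 100],[0.008, -0.059, -0.015, -0.0, 0.024, -0.0, 100],[0.009, -0.059, -0.014, -0.0, 0.023, -0.0, 100],[0.01, -0.06, -0.014, -0.0, 0.024, -0.0, 100],[0.011, -0.059, -0.012, -0.0, 0.023, -0.0, 100],

[0.014, -0.091, 0.008, -0.0, 0.0, -0.0, 100],[0.014, -0.091, 0.008, -0.0, 0.0, -0.0, 100],[0.013, -0.092, 0.008, -0.0, 0.0, -0.0, 100],[0.014, -0.091, 0.008, -0.0, 0.0, -0.0, 100],[0.013, -0.092, 0.008, -0.0, 0.0, -0.0, 100],[0.01, -0.08, 0.027, -0.0, 0.0, -0.0, 100],[0.01, -0.08, 0.027, -0.0, 0.0, -0.0, 100],[0.01, -0.08, 0.027, -0.0, 0.0, -0.0, 100],

[0.01, -0.08, 0.027, -0.0, 0.0, -0.0, 100],[0.01, -0.08, 0.026, -0.0, 0.0, -0.0, 100],[0.009, -0.081, 0.027, -0.0, 0.0, -0.0, 100],[0.0, 0.0, 0.04, -0.0, 0.0, -0.0, 100],[0.0, 0.0, 0.039, -0.0, 0.0, -0.0, 100],[0.0, 0.0, 0.04, -0.0, 0.0, -0.0, 100],[0.0, 0.0, 0.039, -0.0, 0.0, -0.0, 100],[0.0, 0.0, 0.04, -0.0, 0.0, -0.0, 100],

rows 24 end [ 0.5177 -0.3712  0.0709] [[-0.972, -0.233, 0.001], [-0.233, 0.972, -0.001], [-0.001, -0.001, -1.0]]
```

View pics/s1.png

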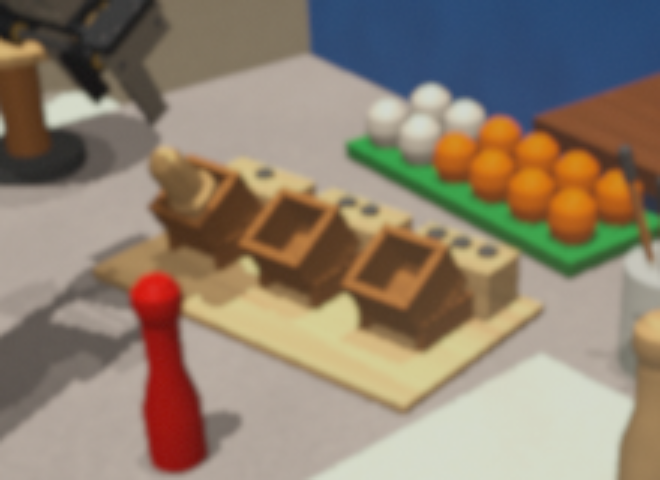

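The short blank is seated in pocket 1, at about (185,180) in the crop. I'll move to the vase.

servo_tool(
  series=[
    [-0.003, 0, -0.097, 0, 0, 0, 100],
    [0.005, -0.059, -0.016, 0, 0.024, 0, 100],
    [0.006, -0.059, -0.016, 0, 0.024, 0, 100],
    [0.007, -0.059, -0.015, 0, 0.024, 0, 100],
    [0.008, -0.059, -0.015, 0, 0.024, 0, 100],
    [0.009, -0.059, -0.014, 0, 0.023, 0, 100],
    [0.01, -0.06, -0.014, 0, 0.024, 0, 100],
    [0.011, -0.059, -0.012, 0, 0.023, 0, 100],
  ],
)

```text
t: 13.4
tcp_pos: [0.4709, 0.0993, 0.27]
ee_rot: [[-0.972, -0.233, 0.002], [-0.233, 0.972, -0.001], [-0.002, -0.001, -1.0]]
force: [0.8, -1.3, -0.7]
width: 0.0918
grip_force: 0.0
```

servo_tool(
  series=[
    [0.014, -0.091, 0.008, 0, 0, 0, 100],
    [0.014, -0.091, 0.008, 0, 0, 0, 100],
    [0.013, -0.092, 0.008, 0, 0, 0, 100],
    [0.014, -0.091, 0.008, 0, 0, 0, 100],
    [0.013, -0.092, 0.008, 0, 0, 0, 100],
    [0.01, -0.08, 0.02, 0, 0, 0, 100],
    [0.01, -0.08, 0.02, 0, 0, 0, 100],
    [0.01, -0.08, 0.02, 0, 0, 0, 100],
  ],
)

```text
t: 14.4
tcp_pos: [0.5047, -0.2514, 0.2194]
ee_rot: [[-0.972, -0.233, 0.004], [-0.233, 0.972, -0.001], [-0.003, -0.001, -1.0]]
force: [0.5, 0.2, 0.6]
width: 0.092
grip_force: 0.0
```

```bash
python3 - <<'E'
from plan import *
b=np.array([.5175,-.371,0]); o=observe(); print(o['tcp_pos'],o['joints'])
plan([(b+[0,0,.17],RD,4,100),(b+[0,0,.168],RD,2,100),(b+[0,0,.168],RD,2,100)])
E
```

```text
[ 0.50472357 -0.25139777  0.21941797] [-6.77457023e-01  1.23505948e-01  1.62606827e+00  1.85053950e-03
  1.38890458e+00 -2.48418273e+00]
[0.008, -0.06, 0.025, -0.0, 0.0, -0.0, 100],[0.008, -0.059, 0.025, -0.0, 0.0, -0.0, 100],[0.008, -0.06, 0.025, -0.0, 0.001, -0.0, 100],[0.007, -0.059, 0.024, -0.0, 0.0, -0.0, 100],[0.0, -0.0, 0.002, -0.0, 0.0, -0.0, 100],[0.0, -0.0, 0.002, -0.0, 0.0, -0.0, 100],[0.0, -0.0, 0.0, -0.0, 0.0, -0.0, 100],[0.0, -0.0, 0.0, -0.0, 0.0, -0.0, 100],

rows 8 end [ 0.5176 -0.3708  0.168 ] [[-0.972, -0.233, 0.001], [-0.233, 0.972, -0.001], [-0.0, -0.001, -1.0]]
```

servo_tool(
  series=[
    [0.008, -0.06, 0.025, 0, 0, 0, 100],
    [0.008, -0.059, 0.025, 0, 0, 0, 100],
    [0.008, -0.06, 0.025, 0, 0.001, 0, 100],
    [0.007, -0.059, 0.024, 0, 0, 0, 100],
    [0, 0, 0.03, 0, 0, 0, 100],
    [0, 0, 0.06, 0, 0, 0, 100],
    [0, 0, 0.06, 0, 0, 0, 100],
    [0, 0, 0.046, 0, 0, 0, 100],
  ],
)

```text
t: 15.4
tcp_pos: [0.517, -0.3675, 0.0705]
ee_rot: [[-0.972, -0.234, -0.001], [-0.234, 0.972, 0.001], [0.001, 0.001, -1.0]]
force: [0.0, 0.6, -0.2]
width: 0.0919
grip_force: 0.0
```

servo_tool(
  series=[
    [0, 0, 0, 0, 0, 0, 10],
    [0, 0, 0, 0, 0, 0, 10],
    [0, 0, 0, 0, 0, 0, 10],
    [0, 0, 0, 0, 0, 0, 10],
    [0, 0, 0, 0, 0, 0, 10],
    [0, 0, 0, 0, 0, 0, 10],
    [0, 0, 0, 0, 0, 0, 10],
    [0, 0, 0, 0, 0, 0, 10],
  ],
  grip_force=35,
)

```text
t: 16.4
tcp_pos: [0.5179, -0.3697, 0.0731]
ee_rot: [[-0.972, -0.234, 0.001], [-0.234, 0.972, -0.002], [-0.001, -0.002, -1.0]]
force: [0.8, -0.1, 4.6]
width: 0.046
grip_force: 35.0
```

```bash
python3 - <<'E'
from plan import *
o=observe();p=np.array(o['tcp_pos']); print(p,o['width'],o['grip_force'],np.array(o['force']).round(1))
plan([(p+[0,0,.03],RD,1,10),(p+[0,0,.18],RD,3,10),([.5,-.2,.28],RD,4,10),([.47,.04,.29],RD,5,10),(inp(2,.13+.071),RP,9,10),(inp(2,.065+.071),RP,2,10)])
E
```

```text
[ 0.51789571 -0.36974437  0.07311574] 0.045970915758176446 35.00051784956668 [ 0.8 -0.1  4.6]
[-0.0, -0.0, -0.06, -0.001, 0.0, -0.0, 10],[-0.0, 0.0, -0.1, 0.0, 0.0, -0.0, 10],[-0.0, 0.0, -0.1, 0.0, 0.0, -0.0, 10],[-0.0, 0.0, -0.1, 0.0, 0.0, -0.0, 10],[-0.011, 0.085, -0.013, 0.0, 0.0, -0.0, 10],[-0.011, 0.085, -0.013, 0.0, 0.0, -0.0, 10],[-0.011, 0.084, -0.014, 0.0, 0.0, -0.0, 10],[-0.012, 0.085, -0.013, 0.0, 0.0, -0.0, 10],

[-0.011, 0.096, -0.004, 0.0, 0.0, -0.0, 10],[-0.011, 0.096, -0.004, 0.0, 0.0, -0.0, 10],[-0.011, 0.096, -0.004, 0.0, 0.0, -0.0, 10],[-0.01, 0.096, -0.004, 0.0, 0.0, -0.0, 10],[-0.011, 0.096, -0.004, 0.0, 0.0, -0.0, 10],[-0.014, 0.032, 0.016, 0.0, -0.018, -0.0, 10],[-0.013, 0.032, 0.017, 0.0, -0.019, -0.0, 10],[-0.012, 0.032, 0.018, 0.0, -0.018, -0.0, 10],

[-0.011, 0.032, 0.019, 0.0, -0.019, -0.0, 10],[-0.01, 0.033, 0.019, 0.0, -0.018, -0.0, 10],[-0.008, 0.032, 0.02, 0.0, -0.019, -0.0, 10],[-0.007, 0.033, 0.02, 0.0, -0.018, -0.0, 10],[-0.007, 0.032, 0.021, 0.0, -0.019, -0.0, 10],[-0.005, 0.033, 0.021, 0.0, -0.018, -0.0, 10],[0.0, -0.0, 0.065, 0.0, -0.0, -0.0, 10],[0.0, -0.0, 0.065, 0.0, -0.0, -0.0, 10],

rows 24 end [0.5288 0.2037 0.1598] [[-0.843, -0.234, 0.485], [-0.202, 0.972, 0.117], [-0.499, 0.001, -0.867]]
```

The measured width is 46 mm, not the 32 mm of the neck, so I'll look before lifting.

```bash
python3 - <<'E'
from h import *
a=snapshot("side"); b=snapshot("top")
A=cv2.resize(a[200:400,330:530,::-1],(400,400)); B=cv2.resize(b[170:310,420:560,::-1],(400,400))
cv2.imwrite("pics/v1.png",np.hstack([A,B]))
E
```

View pics/v1.png

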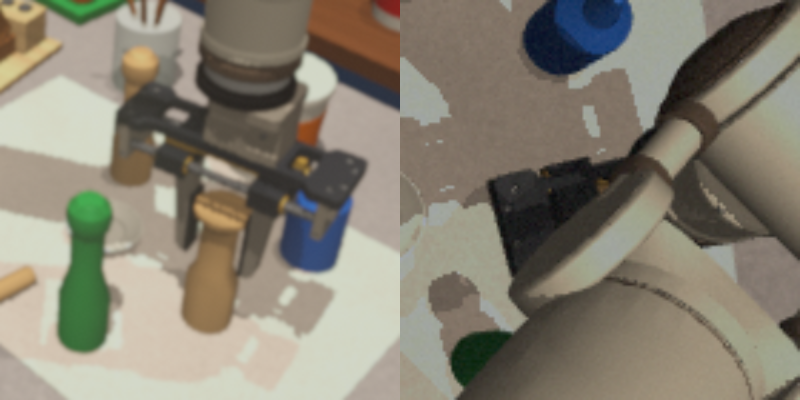

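The vase still stands upright and hasn't moved in the side view (base about (435,357), lip about (441,304)). I'll check where the fingers project.

```bash
python3 - <<'E'
from plan import *
o=observe();p=np.array(o['tcp_pos']);R=np.array(o['ee_rot']); print(p,o['width'],o['joints'],o['force'],o['moment'])
im=snapshot("side")[:,:,::-1].copy()
for sgn,col in((1,(0,0,255)),(-1,(255,0,255))):
    for x in(-.01,.01):
        q=proj("side",[p+R@[x,sgn*.023,0],p+R@[x,sgn*.023,-.045]]); cv2.polylines(im,[(q*16).astype(np.int32)],False,col,1,cv2.LINE_AA,4)
a=np.linspace(0,2*np.pi,40)
for z,r in((0,.023),(.05,.023),(.09,.016),(.112,.016),(.13,.024)):
    q=proj("side",np.c_[r*np.cos(a)+.5178,r*np.sin(a)-.3712,0*a+z]); cv2.polylines(im,[(q*16).astype(np.int32)],True,(0,255,0),1,cv2.LINE_AA,4)
cv2.imwrite("pics/v2.png",cv2.resize(im[260:380,390:490],None,fx=5,fy=5,interpolation=cv2.INTER_CUBIC))
E
```

```text
[ 0.51788632 -0.36975516  0.07311078] 0.04630059618125682 [-8.09294101e-01  4.48117904e-01  1.53213839e+00 -6.37958529e-04
  1.15915112e+00 -2.61561858e+00] [ 0.51233292 -0.0587612   5.02005033] [0.05329519 0.01786578 0.03869069]
```

View pics/v2.png

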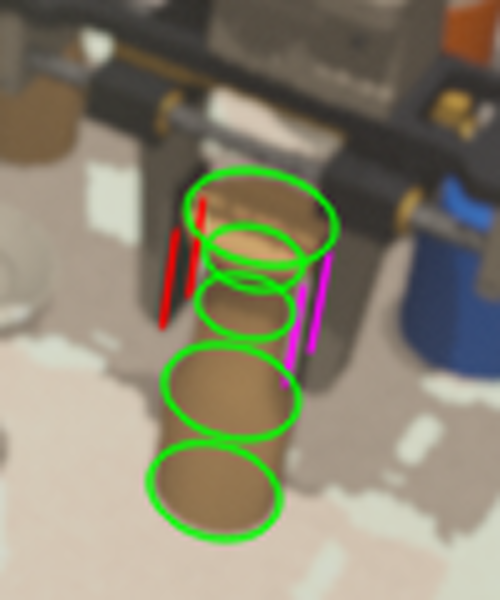

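The fingers straddle the 48 mm lip, so a top-down grasp can't reach the neck. It has to be gripped with the tool inclined about 50° to its axis. I'll fit the arm kinematics to check which lean directions are feasible.

```bash
cat > ik.py <<'E'
from plan import *
LO=np.array([-2.91,-.94,.18,-1.29,.17,-3]);HI=np.array([2.91,2.29,2.7,4.43,2.64,3])
K=np.array([.309,.348,.517,.343,.12])
def fk(q,K=K):
    h,a2,a3,L,d=K; R1=Ro.from_euler('z',q[0])
    R3=R1*Ro.from_euler('y',q[1]+q[2]); R=R3*Ro.from_euler('ZYZ',[q[3],q[4],q[5]+np.pi/2])
    p=np.array([0,0,h])+R1.apply([0,d,0])+(R1*Ro.from_euler('y',q[1])).apply([0,0,a2])+R3.apply([0,0,a3])+R.apply([0,0,L])
    return p,R.as_matrix()
def ik(p,R,n=12):
    best=[];rng=np.random.default_rng(0)
    for i in range(n):
        r=least_squares(lambda q:np.hstack([(fk(q)[0]-p)*5,(fk(q)[1]-R).ravel()]),rng.uniform(LO+.05,HI-.05) if i else [0,.2,1.6,0,1.3,-1.5],bounds=(LO,HI),max_nfev=60)
        if np.abs(r.fun).max()<2e-3 and not any(np.allclose(r.x,b,atol=.02) for b in best): best.append(r.x)
    return best
def tool(b,axis,sgn):
    "tool rotation with z=-b, y perpendicular to b and axis"
    y=np.cross(b,axis);y*=sgn/np.linalg.norm(y); return np.c_[np.cross(y,-b),y,-b]
def lean(axis,u,th): return np.cos(th)*axis+np.sin(th)*u
E
python3 - <<'E'
from ik import *
o=observe()
p,R=fk(o['joints']); print(np.round(p-o['tcp_pos'],4),np.abs(R-o['ee_rot']).max().round(4))
for q,t in(([1.008,.159,1.598,0,1.386,-.21],[.198,.539,.214]),([.43,-.2,2.07,-.13,.77,-1.31],[.4735,.3151,.2001])): print(np.round(fk(q)[0]-t,3))
th=np.radians(50)
A=np.array([0,0,1.]);
for az in(75,-60,-100,-130,-150):
    u=np.array([np.cos(np.radians(az)),np.sin(np.radians(az)),0]); b=lean(A,u,th); g=np.array([.5175,-.371,.087])
    for s in(1,-1): print('pick',az,s,[x.round(2).tolist() for x in ik(g-.019*b,tool(b,A,s))])
F=frame(YAW);A=F[:,2]
for k,h in((2,.087),(3,.102)):
  for be in(0,-45,-90,-120):
    u=F[:,0]*np.cos(np.radians(be))+F[:,1]*np.sin(np.radians(be)); b=lean(A,u,th)
    for s in(1,-1): print('place',k,be,s,[x.round(2).tolist() for x in ik(inp(k,h)-.019*b,tool(b,A,s))])
E
```

```text
[ 0.0006 -0.0005  0.0007] 0.0
[ 0.001  0.001 -0.   ]
[ 0.026  0.012 -0.001]
pick 75 1 [[-0.42, 0.52, 1.7, -1.05, 1.06, 0.46]]
pick 75 -1 [[-0.42, 0.52, 1.7, -1.05, 1.06, -2.69]]
pick -60 1 [[-0.88, 1.46, 0.2, 0.18, 2.33, 1.8]]
pick -60 -1 [[-0.88, 1.46, 0.2, 0.18, 2.33, -1.34]]
pick -100 1 [[-1.07, 1.0, 0.98, 0.53, 1.87, 2.22]]
pick -100 -1 [[-1.07, 1.0, 0.98, 0.53, 1.87, -0.92]]
pick -130 1 [[-1.18, 0.69, 1.46, 0.75, 1.52, 2.41]]
pick -130 -1 [[-1.18, 0.69, 1.46, 0.75, 1.52, -0.74]]
pick -150 1 [[-1.23, 0.49, 1.76, 0.91, 1.28, 2.51]]
pick -150 -1 [[-1.23, 0.49, 1.76, 0.91, 1.28, -0.64]]
place 2 0 1 [[0.17, 0.62, 1.28, -0.02, 1.58, 1.51]]
place 2 0 -1 [[0.17, 0.62, 1.28, -0.02, 1.58, -1.63]]
place 2 -45 1 [[-0.11, 0.5, 1.53, 0.48, 1.49, 1.72]]
place 2 -45 -1 [[-0.11, 0.5, 1.53, 0.48, 1.49, -1.42]]
place 2 -90 1 [[-0.35, 0.32, 1.97, 1.0, 1.32, 1.79]]
place 2 -90 -1 [[-0.35, 0.32, 1.97, 1.0, 1.32, -1.35]]
place 2 -120 1 [[-0.43, 0.21, 2.29, 1.43, 1.21, 1.78]]
place 2 -120 -1 [[-0.43, 0.21, 2.29, 1.43, 1.21, -1.36]]
place 3 0 1 [[-0.0, 0.58, 1.32, -0.08, 1.59, 1.34]]
place 3 0 -1 [[-0.0, 0.58, 1.32, -0.08, 1.59, -1.8]]
place 3 -45 1 [[-0.28, 0.54, 1.44, 0.41, 1.6, 1.59]]
place 3 -45 -1 [[-0.28, 0.54, 1.44, 0.41, 1.6, -1.55]]
place 3 -90 1 [[-0.53, 0.41, 1.83, 0.89, 1.47, 1.76]]
place 3 -90 -1 [[-0.53, 0.41, 1.83, 0.89, 1.47, -1.39]]
place 3 -120 1 [[-0.65, 0.29, 2.15, 1.24, 1.36, 1.81]]
place 3 -120 -1 [[-0.65, 0.29, 2.15, 1.24, 1.36, -1.34]]
```

```bash
cat >> ik.py <<'E'
def pickpose(xy,h,az,th,s,back=0):
    A=np.array([0,0,1.]);u=np.array([np.cos(np.radians(az)),np.sin(np.radians(az)),0]);b=lean(A,u,np.radians(th))
    return np.array([*xy,h])+(back-.019)*b, tool(b,A,s)
def placepose(k,h,u0,be,th,s,dx=0,dy=0):
    F=frame(YAW);A=F[:,2];u=F[:,0]*np.cos(np.radians(be))+F[:,1]*np.sin(np.radians(be));b=lean(A,u,np.radians(th))
    return inp(k,h+u0,dx,dy)-.019*b, tool(b,A,s)
E
python3 - <<'E'
from ik import *
o=observe();p=np.array(o['tcp_pos']);R0=np.array(o['ee_rot'])
v=(.5178,-.3712)
s0=pickpose(v,.088,-125,52,-1,.13); s1=pickpose(v,.088,-125,52,-1,0)
print('angle',np.degrees(Ro.from_matrix(R0.T@s0[1]).magnitude()),s0[0],s1[0])
plan([(p,R0,4,100),(p+[0,0,.16],R0,4,100),(s0[0]+[0,0,.07],s0[1],16,100),(*s0,2,100),(*s1,6,100)])
for f in(.343,.29):
    import ik; ik.K[:]=[f-.034,.348,.517,f,.12]; print([x.round(2).tolist() for x in ik.ik(*s1)][:2],[x.round(2).tolist() for x in ik.ik(s0[0]+[0,0,.07],s0[1])][:2])
E
```

```text
angle 142.93253137732748 [ 0.46762973 -0.44285057  0.15633842] [ 0.5263877  -0.35893549  0.07630243]
[0.0, 0.0, 0.0, 0.0, 0.0, 0.0, 100],[0.0, 0.0, 0.0, 0.0, 0.0, 0.0, 100],[0.0, 0.0, 0.0, 0.0, 0.0, 0.0, 100],[0.0, 0.0, 0.0, 0.0, 0.0, 0.0, 100],[-0.0, -0.0, -0.08, 0.0, 0.0, 0.0, 100],[-0.0, -0.0, -0.08, 0.0, 0.0, 0.0, 100],[-0.0, -0.0, -0.08, 0.0, 0.0, 0.0, 100],[-0.0, -0.001, -0.08, 0.0, 0.0, 0.0, 100],

[0.008, -0.007, 0.001, -0.021, 0.008, 0.044, 100],[0.007, -0.009, 0.001, -0.021, 0.008, 0.044, 100],[0.006, -0.009, 0.0, -0.021, 0.008, 0.044, 100],[0.005, -0.01, -0.0, -0.021, 0.008, 0.044, 100],[0.003, -0.011, -0.001, -0.021, 0.008, 0.044, 100],[0.002, -0.011, -0.002, -0.021, 0.008, 0.044, 100],[0.0, -0.011, -0.002, -0.022, 0.008, 0.044, 100],[-0.001, -0.011, -0.003, -0.021, 0.008, 0.044, 100],

[-0.003, -0.01, -0.004, -0.021, 0.009, 0.044, 100],[-0.004, -0.009, -0.005, -0.022, 0.009, 0.044, 100],[-0.005, -0.008, -0.005, -0.021, 0.008, 0.044, 100],[-0.006, -0.007, -0.006, -0.022, 0.009, 0.044, 100],[-0.006, -0.006, -0.007, -0.021, 0.008, 0.044, 100],[-0.007, -0.005, -0.007, -0.022, 0.009, 0.044, 100],[-0.007, -0.003, -0.008, -0.021, 0.008, 0.044, 100],[-0.008, -0.001, -0.008, -0.022, 0.009, 0.045, 100],

[-0.055, -0.0, 0.043, 0.0, -0.0, -0.0, 100],[-0.055, -0.0, 0.043, 0.0, -0.0, -0.0, 100],[-0.0, -0.0, 0.043, 0.0, -0.0, -0.0, 100],[-0.0, -0.0, 0.043, 0.0, -0.0, -0.0, 100],[-0.0, -0.0, 0.044, 0.0, -0.0, -0.0, 100],[-0.0, -0.0, 0.043, 0.0, -0.0, -0.0, 100],[-0.0, -0.0, 0.044, 0.0, -0.0, -0.0, 100],[-0.001, -0.0, 0.043, 0.0, -0.0, -0.0, 100],

rows 32 end [ 0.5265 -0.3592  0.0762] [[0.353, 0.819, 0.453], [0.503, -0.574, 0.646], [0.789, -0.0, -0.615]]
[[-1.18, 0.76, 1.37, 0.73, 1.6, -0.77]] [[-1.3, 0.71, 1.13, 0.7, 1.89, -0.66]]
[[-1.12, 0.69, 1.43, 0.76, 1.58, -0.73]] [[-1.25, 0.63, 1.2, 0.72, 1.87, -0.62]]
```

servo_tool(
  series=[
    [0, 0, 0, 0, 0, 0, 100],
    [0, 0, 0, 0, 0, 0, 100],
    [0, 0, 0, 0, 0, 0, 100],
    [0, 0, 0, 0, 0, 0, 100],
    [0, 0, -0.08, 0, 0, 0, 100],
    [0, 0, -0.08, 0, 0, 0, 100],
    [0, 0, -0.08, 0, 0, 0, 100],
    [0, -0.001, -0.08, 0, 0, 0, 100],
  ],
)

```text
t: 17.55
tcp_pos: [0.5175, -0.3695, 0.2337]
ee_rot: [[-0.972, -0.234, 0.0], [-0.234, 0.972, -0.001], [0.0, -0.001, -1.0]]
force: [0.6, -0.3, 0.2]
width: 0.0918
grip_force: 0.0
```

servo_tool(
  series=[
    [0.008, -0.007, 0.001, -0.021, 0.008, 0.044, 100],
    [0.007, -0.009, 0.001, -0.021, 0.008, 0.044, 100],
    [0.006, -0.009, 0, -0.021, 0.008, 0.044, 100],
    [0.005, -0.01, 0, -0.021, 0.008, 0.044, 100],
    [0.003, -0.011, -0.001, -0.021, 0.008, 0.044, 100],
    [0.002, -0.011, -0.002, -0.021, 0.008, 0.044, 100],
    [0, -0.011, -0.002, -0.022, 0.008, 0.044, 100],
    [-0.001, -0.011, -0.003, -0.021, 0.008, 0.044, 100],
  ],
)

```text
t: 18.55
tcp_pos: [0.4919, -0.4063, 0.2282]
ee_rot: [[-0.616, 0.788, -0.014], [0.672, 0.534, 0.513], [0.411, 0.307, -0.858]]
force: [-0.1, -0.4, -0.5]
width: 0.092
grip_force: 0.0
```

servo_tool(
  series=[
    [-0.003, -0.01, -0.004, -0.021, 0.009, 0.044, 100],
    [-0.004, -0.009, -0.005, -0.022, 0.009, 0.044, 100],
    [-0.005, -0.008, -0.005, -0.021, 0.008, 0.044, 100],
    [-0.006, -0.007, -0.006, -0.022, 0.009, 0.044, 100],
    [-0.006, -0.006, -0.007, -0.021, 0.008, 0.044, 100],
    [-0.007, -0.005, -0.007, -0.022, 0.009, 0.044, 100],
    [-0.007, -0.003, -0.008, -0.021, 0.008, 0.044, 100],
    [-0.008, -0.001, -0.008, -0.022, 0.009, 0.045, 100],
  ],
)

```text
t: 19.55
tcp_pos: [0.4674, -0.4432, 0.2254]
ee_rot: [[0.357, 0.816, 0.454], [0.499, -0.578, 0.646], [0.79, -0.004, -0.614]]
force: [-0.1, -0.3, -0.2]
width: 0.0921
grip_force: 0.0
```

```bash
python3 - <<'E'
from ik import *
o=observe(); print(o['t'],np.round(o['tcp_pos'],4),np.round(o['joints'],3).tolist(),np.round(fk(o['joints'])[0]-o['tcp_pos'],4))
snapshot("side"); snapshot("top")
n='vase_blank'; x0=np.array([.5178,-.3712]); M={}
for c in("top","side"):
    D=outline_of(c,n); ref=cen(sil(c,n,x0)); d=min(D,key=lambda d:np.hypot(*(cen(d['region'])-ref)),default=None)
    if d: print(c,cen(d['region'])-ref,d['region'].sum(),sil(c,n,x0).sum()); M[c]=d
v=x0
s0=pickpose(v,.088,-125,52,-1,.13); s1=pickpose(v,.088,-125,52,-1,0)
plan([(*s0,3,100),(*s1,5,100)])
E
```

```text
19.55 [ 0.4674 -0.4432  0.2254] [-1.279, 0.635, 1.208, 0.71, 1.88, -0.646] [0.0063 0.0246 0.0143]
top [-0.25675532  0.6283044 ] 892 1010
side [-2.21597293 15.58524077] 910 1838
[-0.036, 0.0, 0.028, -0.0, -0.0, 0.0, 100],[-0.037, 0.0, 0.029, -0.0, -0.0, 0.0, 100],[-0.036, 0.0, 0.028, -0.0, -0.0, 0.0, 100],[-0.0, 0.0, 0.052, -0.0, -0.0, 0.0, 100],[-0.0, 0.0, 0.052, -0.0, -0.0, 0.0, 100],[-0.0, 0.0, 0.052, -0.0, -0.0, 0.0, 100],[-0.0, 0.0, 0.052, -0.0, -0.0, 0.0, 100],[-0.001, 0.001, 0.052, -0.0, -0.0, 0.0, 100],

rows 8 end [ 0.5263 -0.3592  0.0763] [[0.352, 0.82, 0.451], [0.504, -0.572, 0.647], [0.789, -0.0, -0.615]]
```

servo_tool(
  series=[
    [-0.036, 0, 0.028, 0, 0, 0, 100],
    [-0.037, 0, 0.029, 0, 0, 0, 100],
    [-0.036, 0, 0.028, 0, 0, 0, 100],
    [0, 0, 0.052, 0, 0, 0, 100],
    [0, 0, 0.052, 0, 0, 0, 100],
    [0, 0, 0.052, 0, 0, 0, 100],
    [0, 0, 0.052, 0, 0, 0, 100],
    [-0.001, 0.001, 0.052, 0, 0, 0, 100],
  ],
)

```text
t: 20.75
tcp_pos: [0.5266, -0.3579, 0.0742]
ee_rot: [[0.354, 0.819, 0.451], [0.502, -0.574, 0.648], [0.789, -0.003, -0.614]]
force: [-0.1, 0.0, 0.7]
width: 0.0915
grip_force: 0.0
```

servo_tool(
  series=[
    [0, 0, 0, 0, 0, 0, 10],
    [0, 0, 0, 0, 0, 0, 10],
    [0, 0, 0, 0, 0, 0, 10],
    [0, 0, 0, 0, 0, 0, 10],
    [0, 0, 0, 0, 0, 0, 10],
    [0, 0, 0, 0, 0, 0, 10],
    [0, 0, 0, 0, 0, 0, 10],
    [0, 0, 0, 0, 0, 0, 10],
  ],
  grip_force=35,
)

```text
t: 21.75
tcp_pos: [0.5265, -0.3592, 0.0763]
ee_rot: [[0.354, 0.819, 0.452], [0.502, -0.574, 0.647], [0.789, -0.002, -0.615]]
force: [-0.5, -0.1, -0.3]
width: 0.0314
grip_force: 34.9
```

```bash
python3 - <<'E'
import ik
from ik import *
ik.K[:]=[.27,.348,.517,.304,.12]
o=observe(); p=np.array(o['tcp_pos']);R0=np.array(o['ee_rot']); print(o['t'],p.round(4),o['width'],o['grip_force'],np.round(o['force'],1),np.round(o['joints'],2))
for be in(0,-30):
  s=[placepose(2,.088,u,be,52,-1) for u in(.11,0)]
  print(be,'angle',np.degrees(Ro.from_matrix(R0.T@s[0][1]).magnitude()),[ik.ik(*x,6)[0].round(2).tolist() for x in s])
s=placepose(2,.088,.11,0,52,-1); Rm=Ro.from_matrix(R0)*Ro.from_rotvec(.5*Ro.from_matrix(R0.T@s[1]).as_rotvec()); Rm=Rm.as_matrix()
print('mid blank axis tilt: ',[ (Ro.from_matrix(R0)*Ro.from_rotvec(f*Ro.from_matrix(R0.T@s[1]).as_rotvec())*Ro.from_matrix(R0).inv()).apply([0,0,1]).round(2).tolist() for f in(.25,.5,.75,1)])
plan([(p+[0,0,.03],R0,2,10),(p+[0,0,.2],R0,6,10),([.46,-.1,.32],Rm,9,10),(s[0]+[0,0,.08],s[1],10,10),(*s,5,10)])
E
```

```text
Traceback (most recent call last):
AttributeError: 'function' object has no attribute 'K'
```

Gripped on the neck at 31.4 mm.

```bash
sed -i 's/^K=.*/K=np.array([.27,.348,.517,.304,.12])/' ik.py; python3 - <<'E'
from ik import *
o=observe(); p=np.array(o['tcp_pos']);R0=np.array(o['ee_rot'])
for be in(0,-30):
  s=[placepose(2,.088,u,be,52,-1) for u in(.11,0)]
  print(be,'angle',np.degrees(Ro.from_matrix(R0.T@s[0][1]).magnitude()),[[y.round(2).tolist() for y in ik(*x,6)][:1] for x in s])
s=placepose(2,.088,.11,0,52,-1); r=Ro.from_matrix(R0.T@s[1]).as_rotvec(); I=lambda f:(Ro.from_matrix(R0)*Ro.from_rotvec(f*r)).as_matrix()
print('blank axis',[(I(f)@R0.T@[0,0,1]).round(2).tolist() for f in(.25,.5,.75,1)])
plan([(p+[0,0,.03],R0,2,10),(p+[0,0,.2],R0,4,10),([.46,-.1,.32],I(.5),9,10),(s[0]+[0,0,.08],s[1],9,10)])
E
```

```text
0 angle 140.05654734443624 [[[0.16, 0.37, 1.42, -0.03, 1.73, -1.64]], [[0.17, 0.61, 1.3, -0.02, 1.61, -1.63]]]
-30 angle 111.36615927959214 [[[-0.02, 0.3, 1.54, 0.32, 1.7, -1.45]], [[-0.0, 0.54, 1.42, 0.32, 1.57, -1.47]]]
blank axis [[-0.13, 0.1, 0.99], [-0.29, 0.12, 0.95], [-0.43, 0.03, 0.9], [-0.49, -0.12, 0.87]]
[0.024, -0.0, -0.018, 0.0, 0.0, 0.0, 10],[0.023, -0.0, -0.019, 0.0, 0.0, 0.0, 10],[0.067, -0.0, -0.052, 0.0, 0.0, 0.0, 10],[0.067, -0.0, -0.052, 0.0, 0.0, 0.0, 10],[0.067, -0.0, -0.052, 0.0, 0.0, 0.0, 10],[0.068, -0.001, -0.053, 0.0, 0.0, 0.0, 10],[0.031, -0.045, 0.025, 0.026, -0.004, -0.034, 10],[0.036, -0.039, 0.028, 0.026, -0.004, -0.034, 10],

[0.04, -0.033, 0.03, 0.026, -0.004, -0.034, 10],[0.044, -0.026, 0.032, 0.026, -0.004, -0.034, 10],[0.047, -0.018, 0.033, 0.026, -0.005, -0.035, 10],[0.049, -0.01, 0.034, 0.026, -0.004, -0.034, 10],[0.05, -0.003, 0.033, 0.026, -0.005, -0.035, 10],[0.051, 0.006, 0.033, 0.026, -0.004, -0.034, 10],[0.049, 0.014, 0.031, 0.026, -0.005, -0.035, 10],[0.03, 0.04, 0.044, 0.026, -0.004, -0.034, 10],

[0.025, 0.047, 0.04, 0.026, -0.004, -0.034, 10],[0.021, 0.052, 0.036, 0.026, -0.004, -0.034, 10],[0.015, 0.057, 0.031, 0.026, -0.004, -0.034, 10],[0.009, 0.061, 0.026, 0.026, -0.005, -0.034, 10],[0.003, 0.063, 0.021, 0.026, -0.004, -0.035, 10],[-0.004, 0.065, 0.016, 0.026, -0.005, -0.034, 10],[-0.01, 0.065, 0.01, 0.026, -0.004, -0.035, 10],[-0.017, 0.063, 0.006, 0.025, -0.005, -0.034, 10],

rows 24 end [0.4918 0.1945 0.2758] [[-0.902, -0.233, -0.364], [-0.216, 0.973, -0.087], [0.374, 0.0, -0.927]]
```

servo_tool(
  series=[
    [0.024, 0, -0.018, 0, 0, 0, 10],
    [0.023, 0, -0.019, 0, 0, 0, 10],
    [0.067, 0, -0.052, 0, 0, 0, 10],
    [0.067, 0, -0.052, 0, 0, 0, 10],
    [0.067, 0, -0.052, 0, 0, 0, 10],
    [0.068, -0.001, -0.053, 0, 0, 0, 10],
    [0.031, -0.045, 0.025, 0.026, -0.004, -0.034, 10],
    [0.036, -0.039, 0.028, 0.026, -0.004, -0.034, 10],
  ],
)

```text
t: 22.75
tcp_pos: [0.5115, -0.3014, 0.2877]
ee_rot: [[0.171, 0.939, 0.3], [0.621, -0.339, 0.707], [0.765, 0.066, -0.641]]
force: [0.4, 0.5, -1.0]
width: 0.0313
grip_force: 34.9
```

servo_tool(
  series=[
    [0.04, -0.033, 0.03, 0.026, -0.004, -0.034, 10],
    [0.044, -0.026, 0.032, 0.026, -0.004, -0.034, 10],
    [0.047, -0.018, 0.033, 0.026, -0.005, -0.035, 10],
    [0.049, -0.01, 0.034, 0.026, -0.004, -0.034, 10],
    [0.05, -0.003, 0.033, 0.026, -0.005, -0.035, 10],
    [0.051, 0.006, 0.033, 0.026, -0.004, -0.034, 10],
    [0.049, 0.014, 0.031, 0.026, -0.005, -0.035, 10],
    [0.03, 0.04, 0.044, 0.026, -0.004, -0.034, 10],
  ],
)

```text
t: 23.75
tcp_pos: [0.4636, -0.0667, 0.317]
ee_rot: [[-0.629, 0.727, -0.275], [0.54, 0.663, 0.518], [0.559, 0.177, -0.81]]
force: [0.4, -1.3, -1.7]
width: 0.0311
grip_force: 34.9
```

servo_tool(
  series=[
    [0.025, 0.047, 0.04, 0.026, -0.004, -0.034, 10],
    [0.021, 0.052, 0.036, 0.026, -0.004, -0.034, 10],
    [0.015, 0.057, 0.031, 0.026, -0.004, -0.034, 10],
    [0.009, 0.061, 0.026, 0.026, -0.005, -0.034, 10],
    [0.003, 0.063, 0.021, 0.026, -0.004, -0.035, 10],
    [-0.004, 0.065, 0.016, 0.026, -0.005, -0.034, 10],
    [-0.01, 0.065, 0.01, 0.026, -0.004, -0.035, 10],
    [-0.017, 0.063, 0.006, 0.025, -0.005, -0.034, 10],
  ],
)

```text
t: 24.75
tcp_pos: [0.4919, 0.1959, 0.277]
ee_rot: [[-0.902, -0.237, -0.361], [-0.219, 0.972, -0.088], [0.372, -0.0, -0.928]]
force: [0.3, -0.4, -1.1]
width: 0.0311
grip_force: 34.9
```

```bash
cat >> ik.py <<'E'
def foot(name,h,th,be=0,s=-1):
    "foot pose in hand from the grip: position of the foot in the tool frame, and axis"
    q,Q=pickpose((0,0),h,0,th,s); return Q.T@(-q), Q.T
def relf(k,h,th):
    o=observe();F=frame(YAW);f,Q=foot(None,h,th);R=np.array(o['ee_rot']);p=np.array(o['tcp_pos'])+R@f
    print('foot in pocket mm',((p-P[k])@F*1000).round(1),'axis in pocket',((R@Q[:,2])@F).round(3),'force in pocket',(np.array(o['force'])@F).round(1),'w',round(o['width'],4),'t',round(o['t'],2)); return p,R@Q
E
python3 - <<'E'
from ik import *
p,R=relf(2,.088,52)
plan([(*placepose(2,.088,.09,0,52,-1),4,10),(*placepose(2,.088,.062,0,52,-1),4,10)])
E
```

```text
foot in pocket mm [ 41.1   1.3 180.1] axis in pocket [-0.003 -0.001  1.   ] force in pocket [-0.4 -0.4 -1. ] w 0.0311 t 24.75
[-0.023, -0.001, 0.044, -0.0, 0.0, 0.0, 10],[-0.023, -0.0, 0.044, -0.0, 0.0, 0.0, 10],[-0.023, -0.001, 0.044, -0.0, 0.0, 0.0, 10],[-0.022, -0.0, 0.044, -0.0, 0.001, 0.001, 10],[-0.011, -0.0, 0.009, -0.0, -0.0, -0.0, 10],[-0.011, -0.0, 0.008, -0.0, -0.0, -0.0, 10],[-0.011, -0.0, 0.009, -0.0, -0.0, -0.0, 10],[-0.011, -0.0, 0.008, -0.0, -0.0, -0.0, 10],

rows 8 end [0.515  0.2004 0.1544] [[-0.901, -0.234, -0.364], [-0.216, 0.972, -0.089], [0.375, -0.001, -0.927]]
```

servo_tool(
  series=[
    [-0.023, -0.001, 0.044, 0, 0, 0, 10],
    [-0.023, 0, 0.044, 0, 0, 0, 10],
    [-0.023, -0.001, 0.044, 0, 0, 0, 10],
    [-0.022, 0, 0.044, 0, 0.001, 0.001, 10],
    [-0.015, 0, 0.012, 0, 0, 0, 10],
    [-0.015, 0, 0.012, 0, 0, 0, 10],
    [-0.014, 0, 0.01, 0, 0, 0, 10],
    [0, 0, 0, 0, 0, 0, 10],
  ],
)

```text
t: 25.75
tcp_pos: [0.5149, 0.1989, 0.153]
ee_rot: [[-0.901, -0.23, -0.367], [-0.213, 0.973, -0.087], [0.377, -0.001, -0.926]]
force: [-0.1, 0.9, -1.9]
width: 0.0313
grip_force: 34.9
```

```bash
python3 - <<'E'
from ik import *
p,R=relf(2,.088,52)
g=[]
for c in("top","side"):
    im=snapshot(c)[:,:,::-1].copy(); a=np.linspace(0,2*np.pi,40)
    for z,r in((0,.023),(.05,.023),(.13,.024)):
        q=proj(c,np.c_[r*np.cos(a),r*np.sin(a),0*a+z]@R.T+p); cv2.polylines(im,[(q*16).astype(np.int32)],True,(255,0,0),1,cv2.LINE_AA,4)
    q=proj(c,np.c_[C,[.048]*4]@frame(YAW).T+P[2]); cv2.polylines(im,[(q*16).astype(np.int32)],True,(0,255,0),1,cv2.LINE_AA,4)
    x,y=proj(c,[P[2]])[0].astype(int)-[45,55 if c=="side" else 45]; g.append(cv2.resize(im[y:y+90,x:x+90],(400,400),interpolation=cv2.INTER_CUBIC))
cv2.imwrite("pics/p2.png",np.hstack(g))
plan([(*placepose(2,.088,.04,0,52,-1),3,10),(*placepose(2,.088,.015,0,52,-1),4,10),(*placepose(2,.088,.012,0,52,-1),1,10)])
E
```

```text
foot in pocket mm [-1.3 -1.5 61.1] axis in pocket [0.003 0.003 1.   ] force in pocket [-0.8  0.9 -1.7] w 0.0313 t 25.75
[-0.012, 0.001, 0.008, 0.0, -0.0, -0.0, 10],[-0.012, 0.001, 0.009, 0.0, -0.0, -0.001, 10],[-0.011, 0.001, 0.008, 0.0, -0.001, -0.0, 10],[-0.01, -0.0, 0.008, 0.0, 0.0, -0.0, 10],[-0.01, -0.0, 0.008, 0.0, 0.0, -0.0, 10],[-0.01, -0.0, 0.008, 0.0, 0.0, -0.0, 10],[-0.01, -0.0, 0.007, 0.0, 0.0, -0.0, 10],[-0.004, -0.0, 0.004, 0.0, 0.0, -0.0, 10],

rows 8 end [0.5392 0.2062 0.1109] [[-0.902, -0.233, -0.364], [-0.216, 0.973, -0.087], [0.374, 0.0, -0.927]]
```

View pics/p2.png

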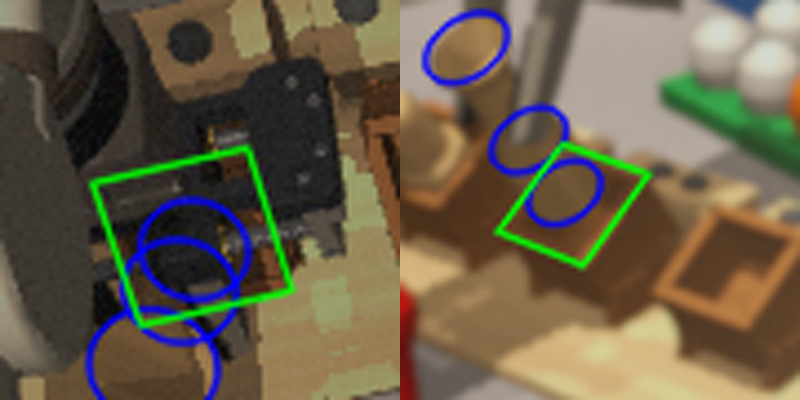

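The vase lies along the pocket axis over the two-stud mouth, and the overlays agree. Lowering.

servo_tool(
  series=[
    [-0.012, 0.001, 0.008, 0, 0, 0, 10],
    [-0.012, 0.001, 0.009, 0, 0, -0.001, 10],
    [-0.011, 0.001, 0.008, 0, -0.001, 0, 10],
    [-0.01, 0, 0.008, 0, 0, 0, 10],
    [-0.01, 0, 0.008, 0, 0, 0, 10],
    [-0.01, 0, 0.008, 0, 0, 0, 10],
    [-0.01, 0, 0.007, 0, 0, 0, 10],
    [-0.004, 0, 0.004, 0, 0, 0, 10],
  ],
)

```text
t: 26.85
tcp_pos: [0.5391, 0.2062, 0.1101]
ee_rot: [[-0.902, -0.233, -0.365], [-0.216, 0.973, -0.087], [0.375, 0.0, -0.927]]
force: [0.5, -0.2, -1.4]
width: 0.0313
grip_force: 34.9
```

```bash
python3 - <<'E'
from ik import *
relf(2,.088,52)
plan([(*placepose(2,.088,.003,0,52,-1),3,10),(*placepose(2,.088,-.001,0,52,-1),3,10)])
E
```

```text
foot in pocket mm [-0.8  0.1 11.4] axis in pocket [0. 0. 1.] force in pocket [-0.3 -0.3 -1.5] w 0.0313 t 26.85
[-0.005, -0.0, 0.003, 0.0, -0.0, -0.0, 10],[-0.005, -0.0, 0.003, 0.0, -0.0, -0.0, 10],[-0.004, -0.0, 0.003, 0.0, -0.0, -0.0, 10],[-0.002, -0.0, 0.002, 0.0, -0.0, -0.0, 10],[-0.002, -0.0, 0.002, 0.0, -0.0, -0.0, 10],[-0.002, -0.0, 0.001, 0.0, -0.0, -0.0, 10],rows 6 end [0.5455 0.2078 0.0998] [[-0.902, -0.233, -0.365], [-0.216, 0.973, -0.087], [0.375, 0.0, -0.927]]
```

servo_tool(
  series=[
    [-0.005, 0, 0.003, 0, 0, 0, 10],
    [-0.005, 0, 0.003, 0, 0, 0, 10],
    [-0.004, 0, 0.003, 0, 0, 0, 10],
    [-0.002, 0, 0.002, 0, 0, 0, 10],
    [-0.002, 0, 0.001, 0, 0, 0, 10],
    [-0.001, 0, 0.001, 0, 0, 0, 10],
    [0, 0, 0, 0, 0, 0, 10],
    [0, 0, 0, 0, 0, 0, 10],
  ],
)

```text
t: 27.85
tcp_pos: [0.5452, 0.2077, 0.101]
ee_rot: [[-0.902, -0.233, -0.364], [-0.216, 0.973, -0.087], [0.374, 0.0, -0.927]]
force: [0.1, -0.4, -0.2]
width: 0.0312
grip_force: 34.9
```

```bash
python3 - <<'E'
from ik import *
relf(2,.088,52)
E
```

```text
foot in pocket mm [0.2 0.2 0.4] axis in pocket [-0.  0.  1.] force in pocket [-0.1 -0.4 -0.2] w 0.0312 t 27.85
```

servo_tool(
  series=[
    [-0.001, 0, 0.001, 0, 0, 0, 10],
    [-0.001, 0, 0.001, 0, 0, 0, 10],
    [-0.001, 0, 0, 0, 0, 0, 10],
    [0, 0, 0, 0, 0, 0, 10],
    [0, 0, 0, 0, 0, 0, 10],
    [0, 0, 0, 0, 0, 0, 10],
    [0, 0, 0, 0, 0, 0, 10],
    [0, 0, 0, 0, 0, 0, 10],
  ],
)

```text
t: 28.85
tcp_pos: [0.5456, 0.2077, 0.1006]
ee_rot: [[-0.901, -0.233, -0.366], [-0.216, 0.973, -0.087], [0.376, 0.0, -0.927]]
force: [-5.0, -1.6, 5.7]
width: 0.0313
grip_force: 34.9
```

```bash
python3 - <<'E'
from ik import *
relf(2,.088,52)
E
```

```text
foot in pocket mm [ 0.2  0.1 -0.2] axis in pocket [0.002 0.    1.   ] force in pocket [-1.7 -0.4  7.5] w 0.0313 t 28.85
```

The vase rests on the floor of pocket 2 with about 7 N of axial force. Releasing it and planning the skittle.

servo_tool(
  series=[
    [0.001, 0, -0.001, 0, 0, 0, 10],
    [0, 0, 0, 0, 0, 0, 80],
    [0, 0, 0, 0, 0, 0, 80],
    [0, 0, 0, 0, 0, 0, 80],
    [0, 0, 0, 0, 0, 0, 80],
    [0, 0, 0, 0, 0, 0, 80],
    [0, 0, -0.06, 0, 0, 0, 80],
    [0, 0, -0.1, 0, 0, 0, 80],
  ],
)

```text
t: 29.85
tcp_pos: [0.5738, 0.2147, 0.1733]
ee_rot: [[-0.9, -0.233, -0.369], [-0.216, 0.973, -0.087], [0.379, 0.001, -0.925]]
force: [0.9, 0.3, 0.1]
width: 0.0734
grip_force: 0.0
```

```bash
python3 - <<'E'
from ik import *
o=observe();p=np.array(o['tcp_pos']);R0=np.array(o['ee_rot']); print(p,o['width'],o['t'])
k=(.6139,-.1845)
s0=pickpose(k,.102,-120,50,-1,.13); s1=pickpose(k,.102,-120,50,-1,0); a=s0[0]+[0,0,.1]
print('angle',np.degrees(Ro.from_matrix(R0.T@s0[1]).magnitude()),[[y.round(2).tolist() for y in ik(*x,6)][:1] for x in((a,s0[1]),s0,s1)])
r=Ro.from_matrix(R0.T@s0[1]).as_rotvec(); I=lambda f:(Ro.from_matrix(R0)*Ro.from_rotvec(f*r)).as_matrix()
q=p-.05*R0[:,2]+[0,0,.03]
m=[.5,.02,.3]; print([[y.round(2).tolist() for y in ik(m,I(.45),6)][:1]])
plan([(q,R0,1,100),(m,I(.45),8,100),(a,s0[1],9,100),(*s0,3,100),(*s1,3,100)])
E
```

```text
[0.57375646 0.21466286 0.17329621] 0.07341294796368986 29.85
angle 134.87987514074723 [[[-0.98, 0.39, 1.42, 0.77, 1.75, -0.48]], [[-0.98, 0.49, 1.5, 0.76, 1.62, -0.6]], [[-0.83, 0.55, 1.59, 0.83, 1.41, -0.63]]]
[[[-0.42, 0.23, 1.46, 0.37, 1.95, -1.18]]]
TOO FAST
[0.023, 0.0, -0.156, 0.0, 0.0, 0.0, 100],[0.036, -0.043, 0.001, -0.025, 0.004, 0.034, 100],[0.031, -0.047, -0.002, -0.025, 0.004, 0.034, 100],[0.026, -0.049, -0.005, -0.025, 0.004, 0.034, 100],[0.021, -0.051, -0.009, -0.024, 0.004, 0.034, 100],[0.016, -0.053, -0.013, -0.025, 0.005, 0.034, 100],[0.01, -0.053, -0.016, -0.024, 0.004, 0.034, 100],[0.005, -0.052, -0.02, -0.025, 0.005, 0.034, 100],

[0.0, -0.051, -0.025, -0.024, 0.004, 0.033, 100],[-0.047, -0.032, -0.031, -0.027, 0.005, 0.037, 100],[-0.049, -0.023, -0.034, -0.027, 0.005, 0.037, 100],[-0.051, -0.015, -0.036, -0.027, 0.005, 0.037, 100],[-0.051, -0.005, -0.038, -0.027, 0.005, 0.037, 100],[-0.051, 0.004, -0.039, -0.027, 0.005, 0.037, 100],[-0.049, 0.013, -0.038, -0.027, 0.004, 0.037, 100],[-0.047, 0.021, -0.038, -0.027, 0.005, 0.036, 100],

[-0.044, 0.03, -0.036, -0.027, 0.004, 0.037, 100],[-0.039, 0.038, -0.034, -0.026, 0.005, 0.036, 100],[-0.051, -0.0, 0.043, -0.0, -0.0, 0.0, 100],[-0.051, -0.0, 0.043, -0.0, -0.0, 0.0, 100],[-0.051, -0.0, 0.042, -0.0, -0.0, 0.0, 100],[-0.0, 0.0, 0.087, -0.0, -0.0, 0.0, 100],[-0.0, 0.0, 0.087, -0.0, -0.0, 0.0, 100],[-0.001, 0.0, 0.086, -0.0, -0.0, 0.0, 100],

rows 24 end [ 0.621  -0.172   0.0898] [[0.321, 0.867, 0.382], [0.556, -0.499, 0.665], [0.767, -0.001, -0.642]]
```

servo_tool(
  series=[
    [0.02, 0, -0.12, 0, 0, 0, 100],
    [0.036, -0.043, -0.02, -0.025, 0.004, 0.034, 100],
    [0.031, -0.047, -0.02, -0.025, 0.004, 0.034, 100],
    [0.026, -0.049, -0.005, -0.025, 0.004, 0.034, 100],
    [0.021, -0.051, -0.009, -0.024, 0.004, 0.034, 100],
    [0.016, -0.053, -0.013, -0.025, 0.005, 0.034, 100],
    [0.01, -0.053, -0.016, -0.024, 0.004, 0.034, 100],
    [0.005, -0.052, -0.02, -0.025, 0.005, 0.034, 100],
  ],
)

```text
t: 30.85
tcp_pos: [0.5142, 0.0441, 0.295]
ee_rot: [[-0.708, 0.624, -0.331], [0.47, 0.765, 0.44], [0.528, 0.156, -0.835]]
force: [0.7, -0.3, -0.4]
width: 0.0919
grip_force: 0.0
```

servo_tool(
  series=[
    [0, -0.051, -0.025, -0.024, 0.004, 0.033, 100],
    [-0.047, -0.032, -0.031, -0.027, 0.005, 0.037, 100],
    [-0.049, -0.023, -0.034, -0.027, 0.005, 0.037, 100],
    [-0.051, -0.015, -0.036, -0.027, 0.005, 0.037, 100],
    [-0.051, -0.005, -0.038, -0.027, 0.005, 0.037, 100],
    [-0.051, 0.004, -0.039, -0.027, 0.005, 0.037, 100],
    [-0.049, 0.013, -0.038, -0.027, 0.004, 0.037, 100],
    [-0.047, 0.021, -0.038, -0.027, 0.005, 0.036, 100],
  ],
)

```text
t: 31.85
tcp_pos: [0.5586, -0.1977, 0.2808]
ee_rot: [[0.118, 0.966, 0.228], [0.659, -0.248, 0.71], [0.742, 0.067, -0.667]]
force: [0.6, -0.6, -0.2]
width: 0.0918
grip_force: 0.0
```

```bash
python3 - <<'E'
from ik import *
o=observe();p=np.array(o['tcp_pos']); print(p.round(3),o['t'],np.round(o['force'],1))
snapshot("side"); snapshot("top"); n='skittle_blank';x0=np.array([.6139,-.1845])
M={}
for c in("top","side"):
    D=outline_of(c,n); ref=cen(sil(c,n,x0)); d=min(D,key=lambda d:np.hypot(*(cen(d['region'])-ref)),default=None)
    if d is not None: print(c,cen(d['region'])-ref,d['region'].sum(),sil(c,n,x0).sum())
for n,x0,R in(('short_blank',P[1],frame(YAW)),('vase_blank',P[2],frame(YAW))):
    a=np.linspace(0,6.28,30)
    for c in("top","side"):
        t=proj(c,[x0+R@[0,0,.085]])[0]; print(n,c,t.round(),[(np.round(d['position']).tolist(),round(d['confidence'],2)) for d in outline_of(c,n)])
s0=pickpose(x:=(.6139,-.1845),.102,-120,50,-1,.13); s1=pickpose(x,.102,-120,50,-1,0)
plan([(*s0,5,100),(*s1,3,100)])
E
```

```text
[ 0.559 -0.198  0.281] 31.85 [ 0.6 -0.6 -0.2]
top [0.50021833 0.66172699] 713 758
side [ 0.35601027 -0.5220352 ] 1289 1304
short_blank top [123. 235.] [([127.0, 233.0], 0.78)]
short_blank side [237. 174.] [([247.0, 192.0], 0.74), ([238.0, 181.0], 0.65)]
vase_blank top [186. 221.] [([189.0, 224.0], 0.73)]
vase_blank side [270. 186.] [([269.0, 188.0], 0.85)]
[-0.048, 0.008, 0.012, -0.011, 0.002, 0.015, 100],[-0.048, 0.01, 0.012, -0.011, 0.001, 0.015, 100],[-0.047, 0.012, 0.012, -0.01, 0.002, 0.015, 100],[-0.047, 0.013, 0.013, -0.011, 0.001, 0.015, 100],[-0.046, 0.015, 0.013, -0.01, 0.002, 0.015, 100],[-0.0, 0.0, 0.087, -0.0, -0.0, -0.0, 100],[-0.0, 0.0, 0.086, -0.0, -0.0, -0.0, 100],[-0.0, 0.0, 0.087, -0.0, -0.0, -0.0, 100],

rows 8 end [ 0.6212 -0.1717  0.0898] [[0.322, 0.866, 0.383], [0.556, -0.5, 0.664], [0.766, -0.001, -0.642]]
```

servo_tool(
  series=[
    [-0.048, 0.008, 0.012, -0.011, 0.002, 0.015, 100],
    [-0.048, 0.01, 0.012, -0.011, 0.001, 0.015, 100],
    [-0.047, 0.012, 0.012, -0.01, 0.002, 0.015, 100],
    [-0.047, 0.013, 0.013, -0.011, 0.001, 0.015, 100],
    [-0.046, 0.015, 0.013, -0.01, 0.002, 0.015, 100],
    [0, 0, 0.03, 0, 0, 0, 100],
    [0, 0, 0, 0, 0, 0, 100],
    [0, 0, 0, 0, 0, 0, 100],
  ],
)

```text
t: 33.25
tcp_pos: [0.5773, -0.2486, 0.1643]
ee_rot: [[0.322, 0.866, 0.384], [0.556, -0.501, 0.663], [0.766, 0.0, -0.643]]
force: [-0.1, 0.4, -0.2]
width: 0.0918
grip_force: 0.0
```

```bash
python3 - <<'E'
from ik import *
o=observe();p=np.array(o['tcp_pos']); print(p.round(4))
s1=pickpose((.6139,-.1845),.102,-120,50,-1,0)
plan([(*s1,5,100),(*s1,3,10)])
E
```

```text
[ 0.5773 -0.2486  0.1643]
[-0.0, -0.0, 0.046, 0.0, -0.0, -0.0, 100],[-0.0, -0.0, 0.046, 0.0, -0.0, -0.0, 100],[-0.0, -0.0, 0.046, 0.0, -0.0, -0.0, 100],[-0.0, -0.0, 0.047, 0.0, -0.0, -0.0, 100],[-0.001, -0.001, 0.046, 0.0, -0.0, -0.0, 100],[0.0, 0.0, 0.0, 0.0, -0.0, -0.0, 10],[0.0, 0.0, 0.0, 0.0, -0.0, -0.0, 10],[0.0, 0.0, 0.0, 0.0, -0.0, -0.0, 10],

rows 8 end [ 0.621  -0.172   0.0897] [[0.322, 0.866, 0.384], [0.556, -0.501, 0.663], [0.766, 0.0, -0.643]]
```

servo_tool(
  series=[
    [0, 0, 0.046, 0, 0, 0, 100],
    [0, 0, 0.046, 0, 0, 0, 100],
    [0, 0, 0.046, 0, 0, 0, 100],
    [0, 0, 0.047, 0, 0, 0, 100],
    [0, 0, 0.046, 0, 0, 0, 100],
    [0, 0, 0, 0, 0, 0, 10],
    [0, 0, 0, 0, 0, 0, 10],
    [0, 0, 0, 0, 0, 0, 10],
  ],
  grip_force=35,
)

```text
t: 34.25
tcp_pos: [0.6214, -0.1736, 0.0898]
ee_rot: [[0.323, 0.864, 0.386], [0.555, -0.503, 0.662], [0.766, 0.0, -0.643]]
force: [0.2, -1.0, -0.1]
width: 0.0643
grip_force: 0.0
```

servo_tool(
  series=[
    [0, 0, 0, 0, 0, 0, 10],
    [0, 0, 0, 0, 0, 0, 10],
    [0, 0, 0, 0, 0, 0, 10],
    [0, 0, 0, 0, 0, 0, 10],
    [0, 0, 0, 0, 0, 0, 10],
    [0, 0, 0, 0, 0, 0, 10],
    [0, 0, 0, 0, 0, 0, 10],
    [0, 0, 0, 0, 0, 0, 10],
  ],
)

```text
t: 35.25
tcp_pos: [0.621, -0.1725, 0.089]
ee_rot: [[0.324, 0.865, 0.384], [0.555, -0.502, 0.663], [0.767, -0.002, -0.642]]
force: [0.1, 0.0, -0.1]
width: 0.0284
grip_force: 34.9
```

```bash
python3 - <<'E'
from ik import *
o=observe(); p=np.array(o['tcp_pos']);R0=np.array(o['ee_rot']); print(p.round(4),o['width'],o['grip_force'],np.round(o['force'],1))
s=placepose(3,.102,.13,0,50,-1)
print(np.degrees(Ro.from_matrix(R0.T@s[1]).magnitude()),[[y.round(2).tolist() for y in ik(*x,6)][:1] for x in(s,placepose(3,.102,0,0,50,-1))])
r=Ro.from_matrix(R0.T@s[1]).as_rotvec(); I=lambda f:(Ro.from_matrix(R0)*Ro.from_rotvec(f*r)).as_matrix()
print('blank axis',[(I(f)@R0.T@[0,0,1]).round(2).tolist() for f in(.25,.5,.75,1)])
plan([(p+[0,0,.02],R0,2,10),(p+[0,0,.2],R0,5,10),([.53,-.05,.3],I(.5),8,10),(s[0]+[0,0,.04],s[1],9,10)])
E
```

```text
[ 0.621  -0.1725  0.089 ] 0.028383223878173724 34.92411911487579 [ 0.1  0.  -0.1]
135.37970656867697 [[[-0.04, 0.27, 1.48, -0.09, 1.72, -1.84]], [[-0.01, 0.54, 1.37, -0.08, 1.57, -1.8]]]
blank axis [[-0.13, 0.1, 0.99], [-0.29, 0.11, 0.95], [-0.42, 0.03, 0.91], [-0.49, -0.12, 0.87]]
[0.015, -0.0, -0.013, 0.0, 0.0, 0.0, 10],[0.016, -0.0, -0.013, 0.0, 0.0, 0.0, 10],[0.055, -0.0, -0.046, 0.0, 0.0, 0.0, 10],[0.055, -0.0, -0.046, 0.0, 0.0, 0.0, 10],[0.055, -0.0, -0.046, 0.0, 0.0, 0.0, 10],[0.055, -0.0, -0.046, 0.0, 0.0, 0.0, 10],[0.056, -0.001, -0.047, 0.0, 0.0, 0.0, 10],[0.012, -0.035, 0.01, 0.027, -0.005, -0.038, 10],

[0.016, -0.032, 0.012, 0.027, -0.005, -0.038, 10],[0.02, -0.029, 0.015, 0.027, -0.005, -0.038, 10],[0.023, -0.025, 0.017, 0.027, -0.005, -0.038, 10],[0.026, -0.021, 0.018, 0.027, -0.006, -0.038, 10],[0.029, -0.016, 0.02, 0.027, -0.005, -0.039, 10],[0.031, -0.011, 0.02, 0.026, -0.006, -0.038, 10],[0.032, -0.005, 0.02, 0.027, -0.005, -0.039, 10],[0.015, 0.01, 0.023, 0.024, -0.005, -0.034, 10],

[0.014, 0.014, 0.021, 0.024, -0.005, -0.034, 10],[0.013, 0.017, 0.02, 0.024, -0.005, -0.034, 10],[0.012, 0.019, 0.019, 0.024, -0.005, -0.034, 10],[0.01, 0.022, 0.017, 0.024, -0.005, -0.034, 10],[0.007, 0.024, 0.015, 0.023, -0.004, -0.034, 10],[0.005, 0.026, 0.013, 0.024, -0.005, -0.034, 10],[0.002, 0.027, 0.011, 0.023, -0.004, -0.034, 10],[0.0, 0.028, 0.009, 0.024, -0.005, -0.034, 10],

rows 24 end [0.5039 0.0744 0.265 ] [[-0.914, -0.234, -0.331], [-0.22, 0.972, -0.08], [0.341, -0.001, -0.94]]
```

servo_tool(
  series=[
    [0.015, 0, -0.013, 0, 0, 0, 10],
    [0.016, 0, -0.013, 0, 0, 0, 10],
    [0.055, 0, -0.046, 0, 0, 0, 10],
    [0.055, 0, -0.046, 0, 0, 0, 10],
    [0.055, 0, -0.046, 0, 0, 0, 10],
    [0.055, 0, -0.046, 0, 0, 0, 10],
    [0.056, -0.001, -0.047, 0, 0, 0, 10],
    [0.012, -0.035, 0.01, 0.027, -0.005, -0.038, 10],
  ],
)

```text
t: 36.25
tcp_pos: [0.61, -0.1579, 0.2951]
ee_rot: [[0.216, 0.927, 0.306], [0.623, -0.372, 0.688], [0.752, 0.042, -0.658]]
force: [-0.2, -0.3, -1.2]
width: 0.0285
grip_force: 34.9
```

servo_tool(
  series=[
    [0.016, -0.032, 0.012, 0.027, -0.005, -0.038, 10],
    [0.02, -0.029, 0.015, 0.027, -0.005, -0.038, 10],
    [0.023, -0.025, 0.017, 0.027, -0.005, -0.038, 10],
    [0.026, -0.021, 0.018, 0.027, -0.006, -0.038, 10],
    [0.029, -0.016, 0.02, 0.027, -0.005, -0.039, 10],
    [0.031, -0.011, 0.02, 0.026, -0.006, -0.038, 10],
    [0.032, -0.005, 0.02, 0.027, -0.005, -0.039, 10],
    [0.015, 0.01, 0.023, 0.024, -0.005, -0.034, 10],
  ],
)

```text
t: 37.25
tcp_pos: [0.527, -0.0358, 0.2972]
ee_rot: [[-0.656, 0.702, -0.278], [0.535, 0.692, 0.485], [0.533, 0.17, -0.829]]
force: [-0.6, 0.6, -0.7]
width: 0.0283
grip_force: 34.9
```

servo_tool(
  series=[
    [0.014, 0.014, 0.021, 0.024, -0.005, -0.034, 10],
    [0.013, 0.017, 0.02, 0.024, -0.005, -0.034, 10],
    [0.012, 0.019, 0.019, 0.024, -0.005, -0.034, 10],
    [0.01, 0.022, 0.017, 0.024, -0.005, -0.034, 10],
    [0.007, 0.024, 0.015, 0.023, -0.004, -0.034, 10],
    [0.005, 0.026, 0.013, 0.024, -0.005, -0.034, 10],
    [0.002, 0.027, 0.011, 0.023, -0.004, -0.034, 10],
    [0, 0.028, 0.009, 0.024, -0.005, -0.034, 10],
  ],
)

```text
t: 38.25
tcp_pos: [0.5039, 0.0751, 0.2658]
ee_rot: [[-0.914, -0.237, -0.329], [-0.223, 0.971, -0.082], [0.339, -0.001, -0.941]]
force: [-0.6, -1.2, -1.1]
width: 0.0284
grip_force: 34.9
```

```bash
python3 - <<'E'
from ik import *
relf(3,.102,50)
plan([(*placepose(3,.102,.061,0,50,-1),7,10)])
E
```

```text
foot in pocket mm [ 20.8   1.  165.2] axis in pocket [-0.003 -0.001  1.   ] force in pocket [-1.3 -1.  -0.5] w 0.0284 t 38.25
[-0.019, -0.0, 0.024, -0.0, 0.0, 0.0, 10],[-0.019, -0.0, 0.024, -0.0, 0.0, 0.0, 10],[-0.019, -0.0, 0.024, -0.0, 0.0, 0.0, 10],[-0.019, -0.0, 0.023, -0.0, 0.0, 0.0, 10],[-0.019, -0.001, 0.024, -0.0, 0.0, 0.0, 10],[-0.019, -0.0, 0.023, -0.0, 0.0, 0.0, 10],[-0.019, -0.001, 0.024, -0.001, 0.001, 0.001, 10],rows 7 end [0.5376 0.0822 0.1651] [[-0.914, -0.233, -0.333], [-0.219, 0.972, -0.079], [0.342, 0.0, -0.94]]
```

servo_tool(
  series=[
    [-0.019, 0, 0.024, 0, 0, 0, 10],
    [-0.019, 0, 0.024, 0, 0, 0, 10],
    [-0.019, 0, 0.024, 0, 0, 0, 10],
    [-0.019, 0, 0.023, 0, 0, 0, 10],
    [-0.019, -0.001, 0.024, 0, 0, 0, 10],
    [-0.019, 0, 0.023, 0, 0, 0, 10],
    [-0.019, -0.001, 0.024, -0.001, 0.001, 0.001, 10],
    [0, 0, 0, 0, 0, 0, 10],
  ],
)

```text
t: 39.25
tcp_pos: [0.5369, 0.0814, 0.1628]
ee_rot: [[-0.913, -0.23, -0.337], [-0.216, 0.973, -0.078], [0.346, 0.002, -0.938]]
force: [-0.0, 0.3, -1.5]
width: 0.0284
grip_force: 34.9
```

```bash
python3 - <<'E'
from ik import *
p,R=relf(3,.102,50)
snapshot("side"); D=outline_of("side","skittle_blank")
s=np.zeros((480,640),bool)
import h
f=sil("side",'skittle_blank',p[:2],R); # z of p added below
def silp(p,R):
    a=np.linspace(0,2*np.pi,32); im=np.zeros((480,640),np.uint8); Q=PROF['skittle_blank']
    for (z0,r0),(z1,r1) in zip(Q,Q[1:]):
        X=np.vstack([np.c_[r*np.cos(a),r*np.sin(a),0*a+z]/1000 for z,r in((z0,r0),(z1,r1))])@R.T+p
        cv2.fillConvexPoly(im,cv2.convexHull((proj("side",X)*16).astype(np.int32)),1,shift=4)
    return im>0
m=silp(p,R); print(cen(m),m.sum(),[(cen(d['region']).round(1),d['region'].sum(),round(d['confidence'],2)) for d in D])
d=min(D,key=lambda d:np.hypot(*(cen(d['region'])-cen(m))))['region']; print('IoU',(m&d).sum()/(m|d).sum(),'visible outside model',(d&~m).sum())
plan([(*placepose(3,.102,.04,0,50,-1),3,10),(*placepose(3,.102,.012,0,50,-1),4,10),(*placepose(3,.102,.01,0,50,-1),1,10)])
E
```

```text
foot in pocket mm [-2.3 -0.8 59.1] axis in pocket [0.004 0.    1.   ] force in pocket [-0.7  0.3 -1.3] w 0.0284 t 39.25
[298.62330905 188.27367326] 961 [(array([298.9, 188. ]), np.int64(819), 0.97), (array([236. , 245.6]), np.int64(1151), 0.97), (array([372.6, 337.3]), np.int64(1757), 0.9)]
IoU 0.8126272912423625 visible outside model 21
[-0.011, 0.001, 0.008, 0.0, -0.0, -0.0, 10],[-0.01, 0.0, 0.009, 0.0, -0.0, -0.001, 10],[-0.011, 0.001, 0.008, 0.001, -0.001, -0.0, 10],[-0.011, -0.0, 0.009, -0.0, 0.0, -0.0, 10],[-0.011, -0.0, 0.009, -0.0, 0.0, -0.0, 10],[-0.01, -0.0, 0.009, -0.0, 0.0, -0.0, 10],[-0.011, -0.0, 0.009, -0.0, 0.0, -0.0, 10],[-0.003, -0.0, 0.003, -0.0, 0.0, -0.0, 10],

rows 8 end [0.5624 0.0883 0.1211] [[-0.914, -0.234, -0.331], [-0.22, 0.972, -0.08], [0.341, -0.001, -0.94]]
```

The held skittle matches the model to within a pixel. Lowering.

servo_tool(
  series=[
    [-0.009, 0.001, 0.008, 0, 0, 0, 10],
    [-0.01, 0, 0.009, 0, 0, 0, 10],
    [-0.011, 0.001, 0.008, 0, -0.001, 0, 10],
    [-0.011, 0, 0.009, 0, 0, 0, 10],
    [-0.011, 0, 0.009, 0, 0, 0, 10],
    [-0.01, 0, 0.009, 0, 0, 0, 10],
    [-0.011, 0, 0.009, 0, 0, 0, 10],
    [-0.003, 0, 0.003, 0, 0, 0, 10],
  ],
)

```text
t: 40.35
tcp_pos: [0.5613, 0.0881, 0.1207]
ee_rot: [[-0.915, -0.23, -0.333], [-0.216, 0.973, -0.077], [0.341, 0.001, -0.94]]
force: [1.0, -0.2, -0.9]
width: 0.0283
grip_force: 34.9
```

```bash
python3 - <<'E'
from ik import *
relf(3,.102,50)
plan([(*placepose(3,.102,.003,0,50,-1),3,10),(*placepose(3,.102,-.0005,0,50,-1),3,10)])
E
```

```text
foot in pocket mm [-1.   0.  10.1] axis in pocket [-0.001  0.001  1.   ] force in pocket [ 0.3 -0.4 -1.2] w 0.0283 t 40.35
[-0.004, -0.0, 0.003, 0.0, 0.0, -0.0, 10],[-0.004, -0.0, 0.002, 0.0, 0.0, -0.001, 10],[-0.004, -0.0, 0.003, 0.001, 0.0, -0.0, 10],[-0.002, -0.0, 0.001, -0.0, 0.0, -0.0, 10],[-0.002, -0.0, 0.002, -0.0, 0.0, -0.0, 10],[-0.002, -0.0, 0.001, -0.0, 0.0, -0.0, 10],rows 6 end [0.5675 0.0896 0.112 ] [[-0.914, -0.234, -0.332], [-0.22, 0.972, -0.08], [0.341, -0.0, -0.94]]
```

servo_tool(
  series=[
    [-0.004, 0, 0.003, 0, 0, 0, 10],
    [-0.004, 0, 0.002, 0, 0, 0, 10],
    [-0.004, 0, 0.003, 0, 0, 0, 10],
    [-0.002, 0, 0.001, 0, 0, 0, 10],
    [-0.002, 0, 0.002, 0, 0, 0, 10],
    [-0.002, 0, 0.001, 0, 0, 0, 10],
    [-0.001, 0, 0.001, 0, 0, 0, 10],
    [0, 0, 0, 0, 0, 0, 10],
  ],
)

```text
t: 41.35
tcp_pos: [0.5679, 0.0897, 0.1119]
ee_rot: [[-0.915, -0.23, -0.332], [-0.217, 0.973, -0.077], [0.341, 0.001, -0.94]]
force: [0.2, 0.4, -0.8]
width: 0.0282
grip_force: 34.9
```

servo_tool(
  series=[
    [0, 0, 0, 0, 0, 0, 10],
    [0, 0, 0, 0, 0, 0, 10],
    [0, 0, 0, 0, 0, 0, 10],
    [0, 0, 0, 0, 0, 0, 10],
    [0, 0, 0, 0, 0, 0, 10],
    [0, 0, 0, 0, 0, 0, 10],
    [0, 0, 0, 0, 0, 0, 10],
    [0, 0, 0, 0, 0, 0, 10],
  ],
)

```text
t: 42.35
tcp_pos: [0.5679, 0.0897, 0.112]
ee_rot: [[-0.915, -0.23, -0.332], [-0.217, 0.973, -0.077], [0.341, 0.001, -0.94]]
force: [-0.5, 0.3, -0.6]
width: 0.0281
grip_force: 34.9
```

```bash
python3 - <<'E'
from ik import *
relf(3,.102,50)
E
```

```text
foot in pocket mm [ 0.5 -0.1 -0.8] axis in pocket [-0.001  0.001  1.   ] force in pocket [-0.7  0.4 -0.3] w 0.0281 t 42.35
```

Not quite touching yet; creep.

servo_tool(
  series=[
    [-0.001, 0, 0.001, 0, 0, 0, 10],
    [-0.001, 0, 0.001, 0, 0, 0, 10],
    [0, 0, 0, 0, 0, 0, 10],
    [0, 0, 0, 0, 0, 0, 10],
    [0, 0, 0, 0, 0, 0, 10],
    [0, 0, 0, 0, 0, 0, 10],
    [0, 0, 0, 0, 0, 0, 10],
    [0, 0, 0, 0, 0, 0, 10],
  ],
)

```text
t: 43.35
tcp_pos: [0.5681, 0.0896, 0.1118]
ee_rot: [[-0.915, -0.23, -0.333], [-0.216, 0.973, -0.078], [0.342, 0.001, -0.94]]
force: [-3.2, -1.1, 6.4]
width: 0.0282
grip_force: 34.9
```

```bash
python3 - <<'E'
from ik import *
relf(3,.102,50)
E
```

```text
foot in pocket mm [ 0.6 -0.2 -1.1] axis in pocket [-0.     0.001  1.   ] force in pocket [ 0.3 -0.3  7.2] w 0.0282 t 43.35
```

The skittle is on the floor of pocket 3. Releasing and backing off.

servo_tool(
  series=[
    [0.001, 0, -0.001, 0, 0, 0, 10],
    [0, 0, 0, 0, 0, 0, 75],
    [0, 0, 0, 0, 0, 0, 75],
    [0, 0, 0, 0, 0, 0, 75],
    [0, 0, 0, 0, 0, 0, 75],
    [0, 0, 0, 0, 0, 0, 75],
    [0, 0, -0.06, 0, 0, 0, 75],
    [0, 0, -0.1, 0, 0, 0, 75],
  ],
)

```text
t: 44.35
tcp_pos: [0.5934, 0.096, 0.1855]
ee_rot: [[-0.913, -0.23, -0.336], [-0.216, 0.973, -0.077], [0.345, 0.002, -0.939]]
force: [-0.2, 0.1, -0.1]
width: 0.0687
grip_force: 0.0
```

servo_tool(
  series=[
    [0, 0, -0.1, 0, 0, 0, 75],
    [0, 0, -0.1, 0, 0, 0, 75],
    [0, -0.1, -0.03, 0, 0, 0, 75],
    [0, -0.1, 0, 0, 0, 0, 75],
    [0, -0.1, 0, 0, 0, 0, 75],
    [0, -0.05, 0, 0, 0, 0, 75],
    [0, 0, 0, 0, 0, 0, 75],
    [0, 0, 0, 0, 0, 0, 75],
  ],
)

```text
t: 45.35
tcp_pos: [0.6731, -0.0637, 0.2946]
ee_rot: [[-0.915, -0.232, -0.332], [-0.218, 0.973, -0.077], [0.341, 0.002, -0.94]]
force: [0.4, -0.2, -0.5]
width: 0.069
grip_force: 0.0
```

```bash
python3 - <<'E'
from ik import *
o=observe(); print(o['t'],np.round(o['tcp_pos'],3),np.round(o['force'],1),o['width'])
def silp(c,n,p,R):
    a=np.linspace(0,2*np.pi,32); im=np.zeros((480,640),np.uint8); Q=PROF[n]
    for (z0,r0),(z1,r1) in zip(Q,Q[1:]):
        if z1<=50: continue
        X=np.vstack([np.c_[r*np.cos(a),r*np.sin(a),0*a+z]/1000 for z,r in((z0,r0),(z1,r1))])@R.T+p
        cv2.fillConvexPoly(im,cv2.convexHull((proj(c,X)*16).astype(np.int32)),1,shift=4)
    return im>0
for c in("side","top"):
    snapshot(c)
    for k,n in((1,'short_blank'),(2,'vase_blank'),(3,'skittle_blank')):
        m=silp(c,n,P[k],frame(YAW)); D=outline_of(c,n)
        if D:
            d=min(D,key=lambda d:np.hypot(*(cen(d['region'])-cen(m)))); r=d['region']; print(c,n,'model',cen(m).round(1),'seen',cen(r).round(1),'conf',round(d['confidence'],2),'IoU',round((m&r).sum()/(m|r).sum(),2))
    for n in("paint_tub","glue_bottle","saucer","brush","brush_jar"):
        if c=="top": d=look_for(c,n); print(n,[np.round(ray(c,e['position'],.06)[:2],3).tolist() for e in d[:1]])
E
```

```text
45.35 [ 0.673 -0.064  0.295] [ 0.4 -0.2 -0.5] 0.06900000318689026
side short_blank model [240.  177.6] seen [240.3 179.2] conf 0.82 IoU 0.79
side vase_blank model [268.2 183.8] seen [268.7 186.8] conf 0.89 IoU 0.72
side skittle_blank model [304.  196.1] seen [303.8 199.4] conf 0.68 IoU 0.67
top short_blank model [125.9 230.9] seen [127.1 231.4] conf 0.67 IoU 0.77
top vase_blank model [185.1 222.8] seen [187. 223.] conf 0.96 IoU 0.75
top skittle_blank model [247.5 208.2] seen [458.1 296.7] conf 0.83 IoU 0.0
paint_tub [[0.748, -0.268]]
glue_bottle [[0.65, -0.373]]
saucer []
brush [[0.324, -0.221]]
brush_jar [[0.758, -0.074]]
```

```bash
python3 -c "
from workcell import job_done
print(job_done())"
```

```text
the job is handed in; nothing more can be done
None
```

I loaded the three blanks in stud order, each lowered in the grip to the pocket floor, and handed the job in at about 45 s. The final pictures matched for all three in the side view, but from above the skittle and the saucer were not found, and the brush and jar read 7–17 mm off their first positions, which I put down to detection error or the arm blocking the view.

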